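Refit the cleaned activity board

ROBOT

A 6-joint arm with a two-finger parallel gripper is mounted at the origin on the work surface. World frame = base frame: x ahead of the robot, y to its left, z up, the work surface at z = 0. Lengths are in m, angles in rad, forces in N, time in s.
With the tool pointing down it reaches from about 0.275 to 0.825 m from the base axis. Payload 5.2 kg.
Tool frame: the origin (TCP) lies midway between the tips of the shut fingers; the grasp point (between the pads) lies 19 mm behind it (ctrl.grasp_offset is the distance from the TCP to the grasp point, in m); z points along the fingers, y is the line along which they close (so a half turn about z gives the same grasp; the last joint's range is limited). The gripper opens to 93 mm and grips with 3 to 60 N. Pads are 15 mm wide; open, the fingers measure 128 mm over their backs; the gripper's body (75 mm by 188 mm) begins 65 mm behind the grasp point.
Start: joints at [-1.471, 0.259, 1.535, -0, 1.348, -0.203], TCP at [0.164, -0.525, 0.219] pointing down, gripper open.
Joint ranges: [-3.14, 3.14], [-0.91, 2.08], [0.19, 2.58], [-1.22, 4.36], [0.22, 2.71], [-3.12, 3.12]. Speed limits (rad/s): [2.57, 2.57, 3.14, 3.14, 3.14, 3.14].

INTERFACE

Orientations are given as a rotation vector (axis times angle).
In Python, from station import ctrl, get_image, camera_model, trace gives the robot as it stands. The module is installed in compiled form; this text tells all that it offers.
- The arm moves only by the tool play_rows, never from a script. Its argument "plan" is a list of rows, each an object of numbers: "rx", "ry", "rz": the turn, a rotation vector about the tool's x, y, z in rad; "dx", "dy", "dz": the shift along the tool's x, y, z in m; "hand": the opening, from 0 (shut) to 1 (fully open). A call has 1 to 20 rows; each row shifts and turns the commanded pose from where the row before left it, along the tool's axes as they then stand; what a row does not reach is not made up. A row lasts 1/10 s, in which the tool goes at most 50 mm and 8.59 degrees, less where a joint would pass 70% of its speed; a pose out of reach is approached as far as the arm can. A call with a gripper value outside its range is refused whole. The fingers move at their own pace and stop on an object; "newtons" is the grip in N (left out, the last holds). Time passes only in rows, so rows that do not move let the fingers close. It gives the time, the measured TCP pose, the force, the opening and the grip force at its end, in the units of the state.
- ctrl.get_state(): the state, without advancing time (a new reading comes with each control period).
- get_image(name): name is "scene" or "top" or "wrist"; returns (picture, depth): 400x640x3 uint8, red, green, blue; 400x640 float32, m along the optical axis (not along the pixel's ray), 0 where there is no reading.
- camera_model(name): a dict with "fx", "fy", "cx", "cy" (pixels), "R" (3x3) and "t" (3): a world point X has camera coordinates R X + t. Camera axes: x right, y down, z forward; pixel columns grow to the right and rows downward; lengths in m; the calibration is good to about 2 mm. A picture is of the moment at which its call begins: read the wrist's pose just before it. camera_model takes no time and is no camera call; for the wrist camera it gives the pose at the moment of the call.
- ctrl.sign_off(): hands the job in; it is judged then, once.
Trained networks look in the newest picture that a camera, given by its name, has taken for a name from the list of things; names that differ only in an ending like _2 or _b are one class to them, and where a whole thing is asked for, a point or a joint stands for the part that bears it (a point fixed in the world has none). Each returns a list of dicts, best first, with "score" (0 to 1); they miss things now and then, are a little off and sometimes report something else, mostly with a low value. They report only what shows in the picture. A call takes as long as a camera call. They do not tell look-alikes from the thing itself.
- trace(camera, name): "region" (400x640 bool, what is visible of it) and "bbox" ([left, top, right, bottom] in pixels, round what is visible of it).
The state is a dict: "t": time; "q": joint angles; "dq": joint speeds; "effort": joint torques, N m; "eef_pos": TCP position; "tcp_rot": TCP orientation; "contact_force": force on the tool from outside, world axes, zero at the start; "ft_torque": the same for the moment, N m; "width": opening from 0.0 (shut) to 1.0 (fully open); "grip_force": force on a finger pad.
Only numpy, scipy, OpenCV 4.12 (cv2) and the standard library are available. Lean on these libraries where they do the work, as an engineer would, in place of code of your own. Each camera call takes 0.05 s, during which the arm holds its last target. There are 200 camera calls.

TASK

The children's activity board has been wiped down and is to go back on the wall: hang every loose activity panel on its own pair of screws, right way up, by setting its keyholes down over the screw heads and sliding it towards the foot of the board (the long edge nearest the robot) until it is fully home and locked. On the sound box, turn the volume knob anticlockwise all the way down to off, and turn the battery cover's lock ring clockwise fully to its locked mark. Do not knock over the wipes canister or the glass jar.

Things in the scene. Friction and masses are not known exactly. Their poses are not given: they have to be found in the camera images.
- panel_bow_mid (a point): Activity panel, loose, 0.16 kg: plywood plate 126 (y) x 80 (x) x 6 mm with a wooden bow handle: level bar 72 mm long (y), 22 mm thick (x), 36 to 56 mm above the underside, on two feet 29 mm either side of the middle. Point: the panel's centre, 28 mm above its underside; +x is its top edge, z up. Starts face up on the table, right of the board, x within 0.9 rad of straight ahead of the robot. May be absent.
- panel_bow_slots (a point): Same panel and axes: on its underside, 10.5 mm to +x of the middle, midway between where the screws sit when locked. Keyholes 48 mm either side in y: round hole 21 mm across, centred 8 mm on the -x side of the middle; slot 10 mm wide from it towards +x, its end 18.5 mm of travel on.
- panel_bus_mid (a point): Activity panel, loose, 0.16 kg: plywood plate 126 (y) x 80 (x) x 6 mm with a wooden toy bus: block 72 mm long (y), 30 mm thick (x), roof 56 mm above the underside. Point: the panel's centre, 28 mm above its underside; +x is its top edge, z up. Starts face up on the table, right of the board, x within 0.9 rad of straight ahead of the robot. May be absent.
- panel_bus_slots (a point): Same panel and axes: on its underside, 10.5 mm to +x of the middle, midway between where the screws sit when locked. Keyholes 48 mm either side in y: round hole 21 mm across, centred 8 mm on the -x side of the middle; slot 10 mm wide from it towards +x, its end 18.5 mm of travel on.
- panel_gear_mid (a point): Activity panel, loose, 0.16 kg: plywood plate 126 (y) x 80 (x) x 6 mm with a wooden gear 70 mm across, its face 16 mm above the underside, bearing a wing grip 52 mm long (y), 24 mm thick (x), top 56 mm above the underside. Point: the panel's centre, 28 mm above its underside; +x is its top edge, z up. Starts face up on the table, right of the board, x within 0.9 rad of straight ahead of the robot. May be absent.
- panel_gear_slots (a point): Same panel and axes: on its underside, 10.5 mm to +x of the middle, midway between where the screws sit when locked. Keyholes 48 mm either side in y: round hole 21 mm across, centred 8 mm on the -x side of the middle; slot 10 mm wide from it towards +x, its end 18.5 mm of travel on.
- panel_beads_mid (a point): Activity panel, loose, 0.16 kg: plywood plate 126 (y) x 80 (x) x 6 mm with a bead counter: a row of five square wooden beads 56 mm long (y), 24 mm thick (x), 32 to 56 mm above the underside, between two posts. Point: the panel's centre, 28 mm above its underside; +x is its top edge, z up. Starts face up on the table, right of the board, x within 0.9 rad of straight ahead of the robot. May be absent.
- panel_beads_slots (a point): Same panel and axes: on its underside, 10.5 mm to +x of the middle, midway between where the screws sit when locked. Keyholes 48 mm either side in y: round hole 21 mm across, centred 8 mm on the -x side of the middle; slot 10 mm wide from it towards +x, its end 18.5 mm of travel on.
- place1_seat (a point): Hanging place: midpoint of its two steel screws, on the board's face; x to the board's top, z up. Screws 48 mm either side in y: shank 7 mm, head 15 mm across, 9 to 13 mm above the board. Any panel fits. It goes down flat with its middle 8 mm to +x of this point (holes over heads), its +x as the board's, then slides 18.5 mm to -x until the slot ends meet the shanks.
- place2_seat (a point): Hanging place: midpoint of its two steel screws, on the board's face; x to the board's top, z up. Screws 48 mm either side in y: shank 7 mm, head 15 mm across, 9 to 13 mm above the board. Any panel fits. It goes down flat with its middle 8 mm to +x of this point (holes over heads), its +x as the board's, then slides 18.5 mm to -x until the slot ends meet the shanks.
- place3_seat (a point): Hanging place: midpoint of its two steel screws, on the board's face; x to the board's top, z up. Screws 48 mm either side in y: shank 7 mm, head 15 mm across, 9 to 13 mm above the board. Any panel fits. It goes down flat with its middle 8 mm to +x of this point (holes over heads), its +x as the board's, then slides 18.5 mm to -x until the slot ends meet the shanks.
- place4_seat (a point): Hanging place: midpoint of its two steel screws, on the board's face; x to the board's top, z up. Screws 48 mm either side in y: shank 7 mm, head 15 mm across, 9 to 13 mm above the board. Any panel fits. It goes down flat with its middle 8 mm to +x of this point (holes over heads), its +x as the board's, then slides 18.5 mm to -x until the slot ends meet the shanks.
- board: White board 262 mm (x, foot to top) x 412 mm (y) x 18 mm thick, lying fixed on the table, face up; origin under its centre; x points from its foot (nearer the robot) to its top edge. Two rows of three fields (centres 58 mm either side of the middle in x; 0 and 134 mm either side in y) hold, in any arrangement, four hanging places, the sound box and a flat mirror.
- sound: White plastic sound box fixed on the board: 96 mm (x) x 126 mm (y) x 28 mm high; origin at its underside's centre, on the board's face; axes as the board's. Volume knob at its -y end, battery cover with lock ring at its +y end.
- volume_grip (a point): Point on the axis of the black volume knob, at the height to grip it: 37 mm above the sound box's top, 7 mm below the grip's top. The grip is an upright bar 30 mm long (this point's x), 14 mm thick (its y), about 30 mm tall, on a disc 32 mm across. The frame turns with the knob; its -x end bears the white pointer line.
- volume (a joint): Angle of the volume knob, rad: 0 is off, its fully anticlockwise stop (seen from above); grows as it is turned clockwise (up to 4.7). Light friction, about 0.03 N m; stays where it is left. Starts between 1.0 and 2.6.
- lockring_mid (a point): Centre of the grey ribbed lock ring around the battery cover, half-way up: the ring is round, 52 mm across (54 over its ribs), 16 mm tall, standing on the sound box's top. The frame turns with the ring; its -x side bears the white pointer.
- lockring (a joint): Angle of the lock ring, rad: 0 is open (pointer at the small circle), 1.05 is the locked stop (pointer at the bar mark on the board's foot side); grows clockwise seen from above. Light friction, 0.06 N m; stays where it is left. Starts between 0 and 0.3.
- wipes: Bystander: wipes canister, 88 mm across, 193 mm tall, upright, loose; origin at its foot.
- jar: Bystander: glass jar with lid, 100 mm across, 120 mm tall, upright, loose; origin at its foot.
- apple: Bystander: plastic play apple, about 70 mm across and 65 to 80 mm tall, loose; origin at its foot.
- pepper1: Bystander: plastic play pepper, about 70 mm across and 65 to 80 mm tall, loose; origin at its foot.
- pepper2: Bystander: plastic play pepper, about 70 mm across and 65 to 80 mm tall, loose; origin at its foot.
There are look-alikes about, which are no part of the job. Leave any blue or green look-alike of the part that bears panel_gear_mid alone.

How it is judged:
At the end, for the whole second after the job is handed in: Every panel present lies flat on the board (within 5 mm and 0.08 rad), right way up, slid home on one pair of screws (slot ends within 5 mm of the screws); volume knob within 0.12 rad of its off stop; lock ring at 0.95 rad or more (stop at 1.05) (((horizontal distance between panel_bow_slots and place1_seat below 0.005 m and x of panel_bow_mid in the frame of place1_seat below -0.004 m and z of panel_bow_slots in the frame of place1_seat between -0.004 and 0.005 m) or (horizontal distance between panel_bow_slots and place2_seat below 0.005 m and x of panel_bow_mid in the frame of place2_seat below -0.004 m and z of panel_bow_slots in the frame of place2_seat between -0.004 and 0.005 m) or (horizontal distance between panel_bow_slots and place3_seat below 0.005 m and x of panel_bow_mid in the frame of place3_seat below -0.004 m and z of panel_bow_slots in the frame of place3_seat between -0.004 and 0.005 m) or (horizontal distance between panel_bow_slots and place4_seat below 0.005 m and x of panel_bow_mid in the frame of place4_seat below -0.004 m and z of panel_bow_slots in the frame of place4_seat between -0.004 and 0.005 m)) and angle between each of panel_bow_mid, panel_bus_mid, panel_gear_mid, panel_beads_mid's own z axis and vertical below 0.08 rad and ((horizontal distance between panel_bus_slots and place1_seat below 0.005 m and x of panel_bus_mid in the frame of place1_seat below -0.004 m and z of panel_bus_slots in the frame of place1_seat between -0.004 and 0.005 m) or (horizontal distance between panel_bus_slots and place2_seat below 0.005 m and x of panel_bus_mid in the frame of place2_seat below -0.004 m and z of panel_bus_slots in the frame of place2_seat between -0.004 and 0.005 m) or (horizontal distance between panel_bus_slots and place3_seat below 0.005 m and x of panel_bus_mid in the frame of place3_seat below -0.004 m and z of panel_bus_slots in the frame of place3_seat between -0.004 and 0.005 m) or (horizontal distance between panel_bus_slots and place4_seat below 0.005 m and x of panel_bus_mid in the frame of place4_seat below -0.004 m and z of panel_bus_slots in the frame of place4_seat between -0.004 and 0.005 m)) and ((horizontal distance between panel_gear_slots and place1_seat below 0.005 m and x of panel_gear_mid in the frame of place1_seat below -0.004 m and z of panel_gear_slots in the frame of place1_seat between -0.004 and 0.005 m) or (horizontal distance between panel_gear_slots and place2_seat below 0.005 m and x of panel_gear_mid in the frame of place2_seat below -0.004 m and z of panel_gear_slots in the frame of place2_seat between -0.004 and 0.005 m) or (horizontal distance between panel_gear_slots and place3_seat below 0.005 m and x of panel_gear_mid in the frame of place3_seat below -0.004 m and z of panel_gear_slots in the frame of place3_seat between -0.004 and 0.005 m) or (horizontal distance between panel_gear_slots and place4_seat below 0.005 m and x of panel_gear_mid in the frame of place4_seat below -0.004 m and z of panel_gear_slots in the frame of place4_seat between -0.004 and 0.005 m)) and ((horizontal distance between panel_beads_slots and place1_seat below 0.005 m and x of panel_beads_mid in the frame of place1_seat below -0.004 m and z of panel_beads_slots in the frame of place1_seat between -0.004 and 0.005 m) or (horizontal distance between panel_beads_slots and place2_seat below 0.005 m and x of panel_beads_mid in the frame of place2_seat below -0.004 m and z of panel_beads_slots in the frame of place2_seat between -0.004 and 0.005 m) or (horizontal distance between panel_beads_slots and place3_seat below 0.005 m and x of panel_beads_mid in the frame of place3_seat below -0.004 m and z of panel_beads_slots in the frame of place3_seat between -0.004 and 0.005 m) or (horizontal distance between panel_beads_slots and place4_seat below 0.005 m and x of panel_beads_mid in the frame of place4_seat below -0.004 m and z of panel_beads_slots in the frame of place4_seat between -0.004 and 0.005 m)) and value of joint volume below 0.12 rad and value of joint lockring above 0.95 rad); the robot touches nothing.
It fails at once if the wipes canister is knocked over (angle between wipes's own z axis and vertical above 0.6 rad).
It fails at once if the glass jar is knocked over (angle between jar's own z axis and vertical above 0.6 rad).
Of panel_bow, panel_bus, panel_gear, panel_beads only 3 to 4 are there at a start; the rules pass over those that are not, and their reading is None.
At some moment in a run one of panel_bow, panel_bus, panel_gear, panel_beads may be knocked a few centimetres aside while the robot is not near it.
Once in a run the grip may slacken for a moment while it holds something.
It also fails if it takes over 210 s, if anything falls off the work surface, if the arm or the gripper's body presses on something with over 40 N, if the wrist force passes 120 N, or if a joint passes its speed limit or range.

## Working session

There is one attempt and no reset: what is moved stays moved. The work goes in short steps, Python scripts to look and compute and a tool call to move; the robot and the scene stay as the last step left them, time stands still between calls to the robot, and variables do not carry over. Pictures are saved under pics/ and viewed, at most 14 in all, crops included, and the job is handed in when it is done.

Besides the shell and the picture viewer there is one more tool, called after "Emit:" as a command line: name --argument value ..., lists and objects as JSON in quotes. play_rows: Moves the arm, as the interface text tells. Its arguments: {"type":"object","properties":{"plan":{"type":"array","items":{"type":"object","properties":{"rx":{"type":"number"},"ry":{"type":"number"},"rz":{"type":"number"},"dx":{"type":"number"},"dy":{"type":"number"},"dz":{"type":"number"},"hand":{"type":"number"}}}},"newtons":{"type":"number"}},"required":["plan"]}

```bash
mkdir -p pics
cat > h.py <<'E'
import numpy as np, cv2
from scipy.spatial.transform import Rotation as Ro
from station import ctrl, get_image, camera_model, trace
def save(n,im,crop=None,s=1):
    if crop: im=im[crop[1]:crop[3],crop[0]:crop[2]]
    if s!=1: im=cv2.resize(im,None,fx=s,fy=s,interpolation=cv2.INTER_CUBIC)
    cv2.imwrite(f'pics/{n}.png',im[:,:,::-1])
def cloud(d,m):
    v,u=np.mgrid[:400,:640]
    x=np.stack([(u-m['cx'])/m['fx']*d,(v-m['cy'])/m['fy']*d,d],-1)
    X=(x-np.array(m['t']))@np.array(m['R']); X[d==0]=np.nan
    return X
def proj(m,P):
    c=np.array(m['R'])@np.array(P)+np.array(m['t']); return c[0]/c[2]*m['fx']+m['cx'],c[1]/c[2]*m['fy']+m['cy']
E
python3 - <<'E'
from h import *
s=ctrl.get_state();print(s['t'],s['eef_pos'],s['tcp_rot'],s['width'])
for c in('scene','top'):
    im,d=get_image(c);m=camera_model(c);save(c+'0',im);print(c,m['fx'],np.round(m['R'],3).tolist(),m['t'])
    np.savez('/tmp/'+c,im=im,d=d,**m)
    X=cloud(d,m)
    for n in ['panel_bow_mid','panel_bus_mid','panel_gear_mid','panel_beads_mid','sound','volume_grip','lockring_mid','wipes','jar','board']:
        for r in trace(c,n)[:3]:
            g=r['region'];print(n,round(r['score'],2),np.round(r['bbox']),np.round(np.nanmedian(X[g],0),3),np.round(np.nanpercentile(X[g][:,2],95),3))
E
```

```text
0.0 [ 0.16396239 -0.52442152  0.21781929] [-3.10387169e+00 -4.73550502e-01 -1.16686871e-04] 0.9983757167399779
scene 405.77182777449036 [[0.573, 0.82, -0.017], [0.598, -0.431, -0.676], [-0.561, 0.377, -0.737]] [-0.21335849 -0.24921157  1.55112323]
panel_bow_mid 0.51 [398. 193. 406. 210.] [0.605 0.112 0.071] 0.089
panel_gear_mid 0.94 [115. 250. 165. 293.] [ 0.339 -0.603  0.006] 0.053
panel_gear_mid 0.85 [262. 223. 307. 251.] [ 0.483 -0.222  0.006] 0.053
panel_gear_mid 0.67 [178. 190. 218. 230.] [ 0.231 -0.386  0.005] 0.053
panel_beads_mid 0.62 [285. 261. 334. 293.] [ 0.628 -0.236  0.005] 0.054
sound 0.74 [388. 185. 435. 223.] [0.617 0.137 0.045] 0.074
volume_grip 0.57 [395. 194. 406. 205.] [0.606 0.112 0.071] 0.089
lockring_mid 0.68 [410. 189. 421. 200.] [0.608 0.17  0.059] 0.063
lockring_mid 0.58 [236. 278. 286. 318.] [ 0.609 -0.373  0.005] 0.054
wipes 0.58 [462. 116. 504. 170.] [0.605 0.457 0.129] 0.193
jar 0.9 [157. 263. 208. 317.] [ 0.529 -0.531  0.099] 0.12
jar 0.49 [300. 296. 325. 323.] [ 0.734 -0.289  0.069] 0.075
jar 0.18 [410. 189. 423. 205.] [0.608 0.169 0.059] 0.063
board 0
[... 340 characters left out ...]
346. 180. 383. 210.] [ 0.466 -0.207  0.008] 0.055
panel_gear_mid 0.88 [453. 220. 494. 250.] [ 0.324 -0.593  0.007] 0.054
panel_gear_mid 0.62 [399. 251. 424. 272.] [ 0.235 -0.368  0.008] 0.056
panel_beads_mid 0.72 [244. 144. 280. 178.] [0.597 0.154 0.047] 0.069
panel_beads_mid 0.6 [348. 140. 383. 177.] [ 0.613 -0.221  0.006] 0.056
sound 0.6 [243. 146. 283. 179.] [0.596 0.154 0.048] 0.069
lockring_mid 0.68 [245. 158. 262. 169.] [0.586 0.187 0.062] 0.066
lockring_mid 0.6 [208. 139. 325. 220.] [0.537 0.174 0.017] 0.024
wipes 0.86 [147. 145. 185. 182.] [0.573 0.473 0.187] 0.197
board 0.68 [210. 139. 326. 219.] [0.538 0.178 0.017] 0.023
board 0.61 [374. 120. 388. 136.] [ 0.716 -0.276  0.07 ] 0.079
```

Run:
```python
from h import *
for c,k in(('scene',(90,110,520,340)),('top',(140,110,520,290))):
    z=np.load(f'/tmp/{c}.npz');save(c+'1',z['im'],k,1.85 if c=='scene' else 2)
```

```text
(no output)
```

View pics/scene1.png

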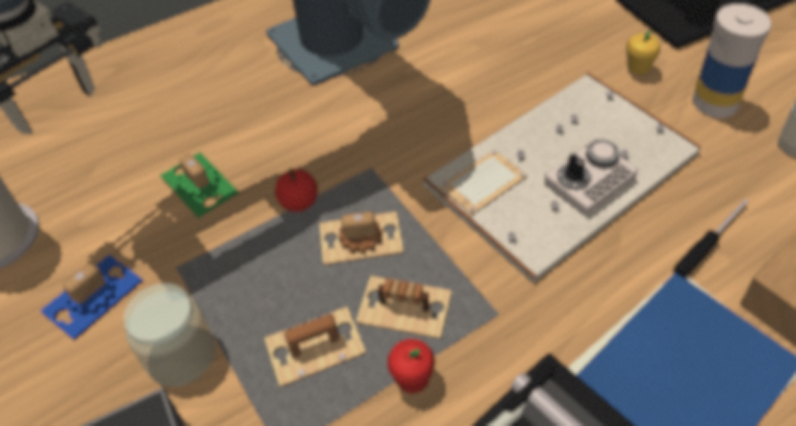

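View pics/top1.png

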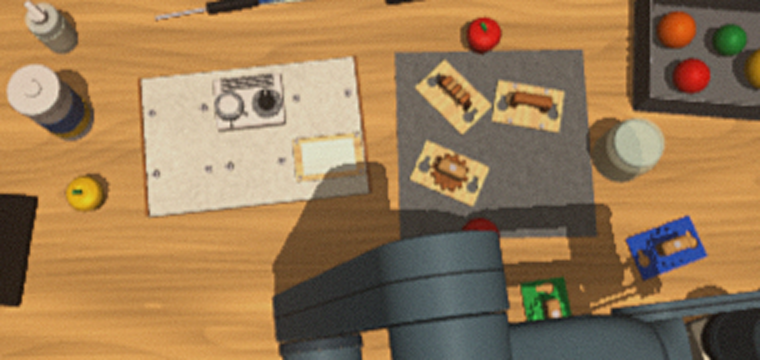

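Emit:
play_rows --plan '[{"dx": 0.04,"dy": -0.016,"dz": -0.013},{"dx": 0.04,"dy": -0.016,"dz": -0.013},{"dx": 0.04,"dy": -0.016,"dz": -0.013},{"dx": 0.04,"dy": -0.016,"dz": -0.013},{"dx": 0.04,"dy": -0.016,"dz": -0.013},{"dx": 0.04,"dy": -0.016,"dz": -0.013},{"dx": 0.04,"dy": -0.016,"dz": -0.013},{"dx": 0.04,"dy": -0.016,"dz": -0.013},{"dx": 0.04,"dy": -0.016,"dz": -0.013},{"dx": 0.04,"dy": -0.016,"dz": -0.013},{"rz": -0.14},{"rz": -0.14},{"rz": -0.14},{"rz": -0.14},{"rz": -0.14},{"rz": -0.14},{"rz": -0.14},{"rz": -0.14},{"rz": -0.148},{}]'

```text
schema error: expected keys rx, ry, rz, dx, dy, dz, hand
```

Run:
```python
from h import *
s=ctrl.get_state();print(s['t'],s['eef_pos'],s['tcp_rot'],s['q'])
m=camera_model('wrist');im,d=get_image('wrist');save('w1',im);print(m)
X=cloud(d,m);np.savez('/tmp/w1',im=im,d=d,**m)
print(X[200,320],X[100,320],X[300,320])
z=np.nanmedian(X[:,:,2]);print(z)
for n in ['panel_bow_mid','panel_gear_mid','panel_beads_mid']:
    for r in trace('wrist',n)[:3]:
        g=r['region'];print(n,round(r['score'],2),np.round(r['bbox']),np.round(np.nanmedian(X[g],0),3),np.round(np.nanpercentile(X[g][:,2],[2,50,95]),3))
```

```text
1.1 [ 0.16401407 -0.52498209  0.21865747] [ 3.10564650e+00  4.73834513e-01 -4.52217451e-05] [-1.47080683e+00  2.58593313e-01  1.53499720e+00 -2.91020178e-05
  1.34799350e+00 -2.02812755e-01]
{'fx': 355.433710856091, 'fy': 355.433710856091, 'cx': 315.85818908383396, 'cy': 202.1175143321457, 'R': array([[ 2.99330369e-01, -9.54149472e-01,  3.38836956e-04],
       [-9.14571501e-01, -2.86812937e-01,  2.85126830e-01],
       [-2.71956432e-01, -8.56570098e-02, -9.58489737e-01]]), 't': array([-0.55060609, -0.03483062,  0.39188525])}
[ 0.13372043 -0.54002822 -0.00054817] [ 0.23742568 -0.50709054  0.00152121] [ 1.17087027e-02 -5.78738796e-01  4.46337474e-04]
0.0017060380183107605
panel_gear_mid 0.98 [153.  16. 244. 155.] [ 0.216 -0.39   0.008] [0.005 0.008 0.057]
panel_gear_mid 0.97 [374.   2. 511.  88.] [ 0.321 -0.596  0.008] [0.005 0.008 0.057]
```

View pics/w1.png

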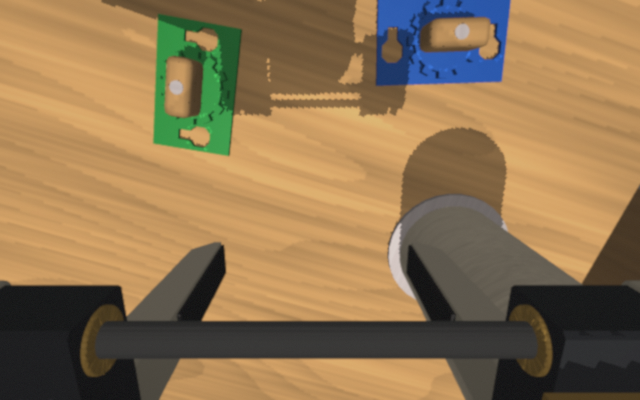

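Emit:
play_rows --plan '[{"dx": 0.04,"dy": -0.016,"dz": -0.013,"rx": 0,"ry": 0,"rz": 0,"hand": 1},{"dx": 0.04,"dy": -0.016,"dz": -0.013,"rx": 0,"ry": 0,"rz": 0,"hand": 1},{"dx": 0.04,"dy": -0.016,"dz": -0.013,"rx": 0,"ry": 0,"rz": 0,"hand": 1},{"dx": 0.04,"dy": -0.016,"dz": -0.013,"rx": 0,"ry": 0,"rz": 0,"hand": 1},{"dx": 0.04,"dy": -0.016,"dz": -0.013,"rx": 0,"ry": 0,"rz": 0,"hand": 1},{"dx": 0.04,"dy": -0.016,"dz": -0.013,"rx": 0,"ry": 0,"rz": 0,"hand": 1},{"dx": 0.04,"dy": -0.016,"dz": -0.013,"rx": 0,"ry": 0,"rz": 0,"hand": 1},{"dx": 0.04,"dy": -0.016,"dz": -0.013,"rx": 0,"ry": 0,"rz": 0,"hand": 1},{"dx": 0,"dy": 0,"dz": 0,"rx": 0,"ry": 0,"rz": -0.14,"hand": 1},{"dx": 0,"dy": 0,"dz": 0,"rx": 0,"ry": 0,"rz": -0.14,"hand": 1},{"dx": 0,"dy": 0,"dz": 0,"rx": 0,"ry": 0,"rz": -0.14,"hand": 1},{"dx": 0,"dy": 0,"dz": 0,"rx": 0,"ry": 0,"rz": -0.14,"hand": 1},{"dx": 0,"dy": 0,"dz": 0,"rx": 0,"ry": 0,"rz": -0.14,"hand": 1},{"dx": 0,"dy": 0,"dz": 0,"rx": 0,"ry": 0,"rz": -0.14,"hand": 1},{"dx": 0,"dy": 0,"dz": 0,"rx": 0,"ry": 0,"rz": -0.14,"hand": 1},{"dx": 0,"dy": 0,"dz": 0,"rx": 0,"ry": 0,"rz": -0.14,"hand": 1},{"dx": 0,"dy": 0,"dz": 0,"rx": 0,"ry": 0,"rz": -0.148,"hand": 1},{"dx": 0,"dy": 0,"dz": 0,"rx": 0,"ry": 0,"rz": 0,"hand": 1}]'

```text
t: 3.1
eef_pos: [0.4313, -0.3073, 0.3226]
tcp_rot: [-2.22, -2.223, -0.0]
contact_force: [0.3, 0.7, -0.4]
width: 1.003
grip_force: 0.0
```

Run:
```python
from h import *
m=camera_model('wrist');im,d=get_image('wrist');save('w2',im)
print(-np.array(m['R']).T@m['t'])
X=cloud(d,m);np.savez('/tmp/w2',im=im,d=d,**m)
for n in ['panel_bow_mid','panel_gear_mid','panel_beads_mid','jar']:
    for r in trace('wrist',n)[:3]:
        g=r['region'];print(n,round(r['score'],2),np.round(r['bbox']),np.round(np.nanmedian(X[g],0),3),np.round(np.nanpercentile(X[g][:,2],[2,50,95]),3))
```

```text
[ 0.43092402 -0.22846304  0.48973179]
panel_bow_mid 0.78 [392. 152. 471. 245.] [ 0.59  -0.361  0.008] [0.005 0.008 0.057]
panel_bow_mid 0.29 [403.  39. 514. 152.] [ 0.612 -0.226  0.007] [0.005 0.007 0.057]
panel_gear_mid 0.74 [111. 177. 214. 240.] [ 0.22  -0.374  0.008] [0.003 0.008 0.057]
panel_gear_mid 0.61 [303.  22. 398. 142.] [ 0.469 -0.214  0.008] [0.005 0.008 0.057]
panel_gear_mid 0.6 [211. 302. 287. 380.] [ 0.335 -0.598  0.008] [0.002 0.008 0.058]
panel_beads_mid 0.96 [404.  38. 514. 152.] [ 0.612 -0.226  0.007] [0.004 0.007 0.057]
jar 0.9 [330. 270. 398. 378.] [ 0.493 -0.493  0.087] [0.01  0.087 0.122]
```

View pics/w2.png

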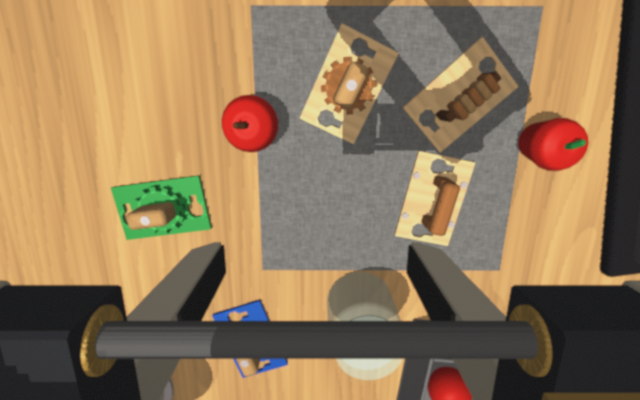

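```bash
cat >> h.py <<'E'
def plane(m,uv,z):
    uv=np.atleast_2d(uv).astype(float);R=np.array(m['R']);c=-R.T@np.array(m['t'])
    r=np.c_[(uv[:,0]-m['cx'])/m['fx'],(uv[:,1]-m['cy'])/m['fy'],np.ones(len(uv))]@R
    return (c+r*((z-c[2])/r[:,2])[:,None])[:,:2]
def rect(P):
    """centre, angle of SHORT axis (panel x, within +-pi/2 of ahead), (long, short)"""
    (c,(w,h),a)=cv2.minAreaRect((P*1000).astype(np.float32)); a=np.radians(a)
    if w>h: a+=np.pi/2; w,h=h,w
    a=(a+np.pi/2)%np.pi-np.pi/2
    return np.array(c)/1000,a,(h,w)
def panel(r,m,X,z0=0.0):
    g=r['region'].copy();zz=X[:,:,2]-z0
    k=g&(zz<0.013)
    n,l,st,_=cv2.connectedComponentsWithStats(k.astype(np.uint8)); 
    k=cv2.morphologyEx(k.astype(np.uint8),cv2.MORPH_OPEN,np.ones((3,3)))>0
    v,u=np.nonzero(k); c,a,sz=rect(plane(m,np.c_[u,v],z0+.006))
    k=g&(zz>0.046); v,u=np.nonzero(k); h,ha,hs=rect(plane(m,np.c_[u,v],z0+.056))
    return c,a,sz,h,ha,hs
def togo(P,theta):
    """tool-frame shift to TCP target P with tool y at world angle theta"""
    s=ctrl.get_state();R=Ro.from_rotvec(s['tcp_rot']).as_matrix()
    th=np.arctan2(R[1,1],R[0,1]); dt=(theta-th+np.pi)%(2*np.pi)-np.pi
    print('shift(tool now)',np.round(R.T@(np.array(P)-s['eef_pos']),4),'rz',round(-dt,4),'tilt',np.round(R[:2,2],4), 't',s['t'])
E
python3 - <<'E'
from h import *
im,d=get_image('wrist');m=camera_model('wrist');X=cloud(d,m)
for n in ['panel_bow_mid','panel_gear_mid','panel_beads_mid']:
    for r in trace('wrist',n)[:3]:
        b=r['bbox']
        if b[0]<290 or b[1]>260: continue
        c,a,sz,h,ha,hs=panel(r,m,X);print(n,round(r['score'],2),np.round(c,4),round(a,3),np.round(sz,1),'H',np.round(h,4),round(ha,3),np.round(hs,1))
E
```

```text
panel_bow_mid 0.65 [ 0.5967 -0.3687] -0.195 [127.   81.7] H [ 0.5943 -0.3664] -0.205 [72.1 24.2]
panel_beads_mid 0.9 [ 0.6179 -0.2285] -0.835 [127.7  82.4] H [ 0.6142 -0.2298] -0.824 [73.6 25.9]
```

Run:
```python
from h import *
togo([.5967,-.3687,.027],-.195)
```

```text
shift(tool now) [-0.0612  0.1655  0.2956] rz 0.1942 tilt [-0.      0.0001] t 3.55
```

Emit:
play_rows --plan '[{"dx": -0.0122,"dy": 0.0331,"dz": 0.02,"rx": 0,"ry": 0,"rz": 0,"hand": 1},{"dx": -0.0122,"dy": 0.0331,"dz": 0.02,"rx": 0,"ry": 0,"rz": 0,"hand": 1},{"dx": -0.0122,"dy": 0.0331,"dz": 0.02,"rx": 0,"ry": 0,"rz": 0,"hand": 1},{"dx": -0.0122,"dy": 0.0331,"dz": 0.02,"rx": 0,"ry": 0,"rz": 0,"hand": 1},{"dx": -0.0124,"dy": 0.0331,"dz": 0.02,"rx": 0,"ry": 0,"rz": 0,"hand": 1},{"dx": 0,"dy": 0,"dz": 0,"rx": 0,"ry": 0,"rz": 0.097,"hand": 1},{"dx": 0,"dy": 0,"dz": 0,"rx": 0,"ry": 0,"rz": 0.097,"hand": 1},{"dx": 0,"dy": 0,"dz": 0.04,"rx": 0,"ry": 0,"rz": 0,"hand": 1},{"dx": 0,"dy": 0,"dz": 0.04,"rx": 0,"ry": 0,"rz": 0,"hand": 1},{"dx": 0,"dy": 0,"dz": 0.04,"rx": 0,"ry": 0,"rz": 0,"hand": 1},{"dx": 0,"dy": 0,"dz": 0.03,"rx": 0,"ry": 0,"rz": 0,"hand": 1},{"dx": 0,"dy": 0,"dz": 0.025,"rx": 0,"ry": 0,"rz": 0,"hand": 1},{"dx": 0,"dy": 0,"dz": 0.0206,"rx": 0,"ry": 0,"rz": 0,"hand": 1},{"dx": 0,"dy": 0,"dz": 0,"rx": 0,"ry": 0,"rz": 0,"hand": 1}]'

```text
t: 4.95
eef_pos: [0.5947, -0.3668, 0.023]
tcp_rot: [-2.421, -1.991, 0.002]
contact_force: [-0.4, 0.4, 0.1]
width: 1.0
grip_force: 0.0
```

Emit:
play_rows --newtons 25 --plan '[{"dx": 0,"dy": 0,"dz": -0.004,"rx": 0,"ry": 0,"rz": 0,"hand": 0},{"dx": 0,"dy": 0,"dz": 0,"rx": 0,"ry": 0,"rz": 0,"hand": 0},{"dx": 0,"dy": 0,"dz": 0,"rx": 0,"ry": 0,"rz": 0,"hand": 0},{"dx": 0,"dy": 0,"dz": 0,"rx": 0,"ry": 0,"rz": 0,"hand": 0},{"dx": 0,"dy": 0,"dz": 0,"rx": 0,"ry": 0,"rz": 0,"hand": 0},{"dx": 0,"dy": 0,"dz": 0,"rx": 0,"ry": 0,"rz": 0,"hand": 0},{"dx": 0,"dy": 0,"dz": 0,"rx": 0,"ry": 0,"rz": 0,"hand": 0},{"dx": 0,"dy": 0,"dz": 0,"rx": 0,"ry": 0,"rz": 0,"hand": 0}]'

```text
t: 5.75
eef_pos: [0.5967, -0.3685, 0.031]
tcp_rot: [-2.426, -1.996, 0.0]
contact_force: [0.4, -0.7, 0.5]
width: 0.361
grip_force: 0.0
```

Run:
```python
from h import *
s=ctrl.get_state();print(s['eef_pos'],s['q'],s['width'],s['grip_force'])
togo([.5967,-.3687,.027],-.195)
```

```text
[ 0.5967489  -0.36854551  0.03098413] [-7.11879024e-01  6.78824973e-01  1.34289394e+00 -2.48992823e-05
  1.12003145e+00 -5.17868119e-01] 0.3609463219602827 0.0
shift(tool now) [-0.0002 -0.      0.004 ] rz 0.001 tilt [-0.0001  0.0001] t 5.75
```

Emit:
play_rows --newtons 30 --plan '[{"dx": 0,"dy": 0,"dz": 0.004,"rx": 0,"ry": 0,"rz": 0,"hand": 0},{"dx": 0,"dy": 0,"dz": 0,"rx": 0,"ry": 0,"rz": 0,"hand": 0},{"dx": 0,"dy": 0,"dz": 0,"rx": 0,"ry": 0,"rz": 0,"hand": 0},{"dx": 0,"dy": 0,"dz": 0,"rx": 0,"ry": 0,"rz": 0,"hand": 0},{"dx": 0,"dy": 0,"dz": 0,"rx": 0,"ry": 0,"rz": 0,"hand": 0},{"dx": 0,"dy": 0,"dz": 0,"rx": 0,"ry": 0,"rz": 0,"hand": 0},{"dx": 0,"dy": 0,"dz": -0.02,"rx": 0,"ry": 0,"rz": 0,"hand": 0},{"dx": 0,"dy": 0,"dz": -0.03,"rx": 0,"ry": 0,"rz": 0,"hand": 0},{"dx": 0,"dy": 0,"dz": -0.04,"rx": 0,"ry": 0,"rz": 0,"hand": 0},{"dx": 0,"dy": 0,"dz": -0.04,"rx": 0,"ry": 0,"rz": 0,"hand": 0},{"dx": 0,"dy": 0,"dz": -0.04,"rx": 0,"ry": 0,"rz": 0,"hand": 0},{"dx": 0,"dy": 0,"dz": -0.04,"rx": 0,"ry": 0,"rz": 0,"hand": 0},{"dx": 0,"dy": 0,"dz": -0.04,"rx": 0,"ry": 0,"rz": 0,"hand": 0},{"dx": 0,"dy": 0,"dz": -0.03,"rx": 0,"ry": 0,"rz": 0,"hand": 0},{"dx": 0,"dy": 0,"dz": 0,"rx": 0,"ry": 0,"rz": 0,"hand": 0}]'

```text
t: 7.25
eef_pos: [0.5982, -0.3697, 0.3134]
tcp_rot: [2.418, 1.989, 0.003]
contact_force: [0.2, 0.1, -0.7]
width: 0.234
grip_force: 30.0
```

Run:
```python
from h import *
s=ctrl.get_state();print(s['eef_pos'],s['width'],s['grip_force'])
togo([.52,0.0,.36],0.0)
```

```text
[ 0.5982494  -0.36973444  0.31341545] 0.23363375530613417 29.999645054340363
shift(tool now) [ 0.3475 -0.1476 -0.0497] rz -0.1939 tilt [ 0.008  -0.0068] t 7.25
```

Emit:
play_rows --plan '[{"dx": 0.0386,"dy": -0.0164,"dz": -0.005,"rx": 0,"ry": 0,"rz": 0,"hand": 0},{"dx": 0.0386,"dy": -0.0164,"dz": -0.005,"rx": 0,"ry": 0,"rz": 0,"hand": 0},{"dx": 0.0386,"dy": -0.0164,"dz": -0.005,"rx": 0,"ry": 0,"rz": 0,"hand": 0},{"dx": 0.0386,"dy": -0.0164,"dz": -0.005,"rx": 0,"ry": 0,"rz": 0,"hand": 0},{"dx": 0.0386,"dy": -0.0164,"dz": -0.005,"rx": 0,"ry": 0,"rz": 0,"hand": 0},{"dx": 0.0386,"dy": -0.0164,"dz": -0.005,"rx": 0,"ry": 0,"rz": 0,"hand": 0},{"dx": 0.0386,"dy": -0.0164,"dz": -0.005,"rx": 0,"ry": 0,"rz": 0,"hand": 0},{"dx": 0.0386,"dy": -0.0164,"dz": -0.005,"rx": 0,"ry": 0,"rz": 0,"hand": 0},{"dx": 0.0386,"dy": -0.0164,"dz": -0.005,"rx": 0,"ry": 0,"rz": 0,"hand": 0},{"dx": 0,"dy": 0,"dz": 0,"rx": 0,"ry": 0,"rz": -0.097,"hand": 0},{"dx": 0,"dy": 0,"dz": 0,"rx": 0,"ry": 0,"rz": -0.097,"hand": 0},{"dx": 0,"dy": 0,"dz": 0,"rx": 0,"ry": 0,"rz": 0,"hand": 0},{"dx": 0,"dy": 0,"dz": 0,"rx": 0,"ry": 0,"rz": 0,"hand": 0}]'

```text
t: 8.55
eef_pos: [0.5185, 0.0008, 0.3509]
tcp_rot: [-2.223, -2.217, 0.002]
contact_force: [0.8, 0.2, -1.3]
width: 0.231
grip_force: 30.0
```

Run:
```python
from h import *
m=camera_model('wrist');im,d=get_image('wrist');save('w3',im)
X=cloud(d,m);np.savez('/tmp/w3',im=im,d=d,**m)
s=ctrl.get_state();print(s['eef_pos'],s['width'],s['grip_force'],s['q'])
for n in ['board','sound','volume_grip','lockring_mid']:
    for r in trace('wrist',n)[:2]:
        g=r['region'];print(n,round(r['score'],2),np.round(r['bbox']),np.round(np.nanmedian(X[g],0),3),np.round(np.nanpercentile(X[g][:,2],[2,50,95]),3))
```

```text
[0.51866296 0.00060525 0.35113184] 0.23501756897996168 29.999619126319885 [-2.14104865e-01  1.47120015e-01  1.35851262e+00 -1.85526882e-05
  1.63749211e+00 -2.11398482e-01]
board 0.87 [233.   0. 442. 196.] [0.537 0.1   0.019] [0.017 0.019 0.021]
board 0.46 [357.   0. 403.  29.] [0.59  0.169 0.063] [0.048 0.063 0.065]
sound 0.94 [344.   4. 425.  91.] [0.601 0.141 0.048] [0.043 0.048 0.087]
sound 0.29 [387. 254. 418. 285.] [ 0.642 -0.191  0.007] [0.002 0.007 0.014]
volume_grip 0.84 [371.  48. 400.  79.] [0.597 0.116 0.088] [0.053 0.088 0.092]
lockring_mid 0.71 [357.   0. 404.  30.] [0.587 0.168 0.063] [0.048 0.063 0.065]
```

View pics/w3.png

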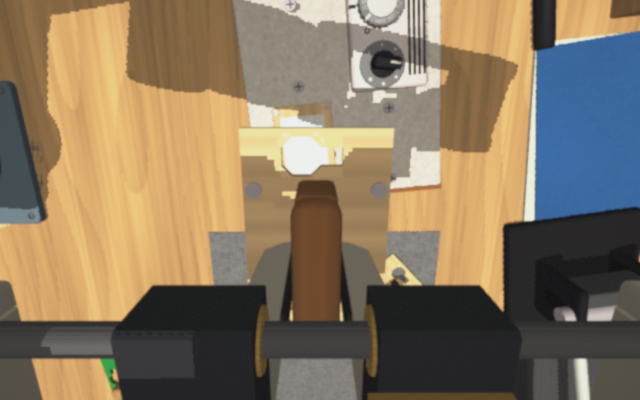

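Emit:
play_rows --plan '[{"dx": 0.04,"dy": 0,"dz": 0,"rx": 0,"ry": 0,"rz": 0,"hand": 0},{"dx": 0.04,"dy": 0,"dz": 0,"rx": 0,"ry": 0,"rz": 0,"hand": 0},{"dx": 0.04,"dy": 0,"dz": 0,"rx": 0,"ry": 0,"rz": 0,"hand": 0},{"dx": 0.03,"dy": 0,"dz": 0,"rx": 0,"ry": 0,"rz": 0,"hand": 0},{"dx": 0,"dy": 0,"dz": 0,"rx": 0,"ry": 0,"rz": 0,"hand": 0},{"dx": 0,"dy": 0,"dz": 0,"rx": 0,"ry": 0,"rz": 0,"hand": 0},{"dx": 0,"dy": 0,"dz": 0,"rx": 0,"ry": 0,"rz": 0,"hand": 0}]'

```text
t: 9.5
eef_pos: [0.5191, 0.1498, 0.352]
tcp_rot: [2.222, 2.22, -0.001]
contact_force: [0.4, 0.9, -0.3]
width: 0.236
grip_force: 30.0
```

Run:
```python
from h import *
m=camera_model('wrist');im,d=get_image('wrist');save('w4',im,(170,0,570,400),1.5)
X=cloud(d,m);np.savez('/tmp/w4',im=im,d=d,**m)
s=ctrl.get_state();print(s['eef_pos'],s['width'],s['grip_force'])
R={}
for n in ['board','sound','volume_grip','lockring_mid']:
    for r in trace('wrist',n)[:1]:
        g=r['region'];R[n]=g;print(n,round(r['score'],2),np.round(r['bbox']),np.round(np.nanmedian(X[g],0),3),np.round(np.nanpercentile(X[g][:,2],[2,50,95]),3))
np.savez('/tmp/w4r',**R)
# board top pixels
k=(abs(X[:,:,2]-.019)<.004)
k=cv2.morphologyEx(k.astype(np.uint8),cv2.MORPH_OPEN,np.ones((3,3)))
n,l,st,_=cv2.connectedComponentsWithStats(k);i=1+np.argmax(st[1:,4]);v,u=np.nonzero(l==i);print(st[i],rect(plane(m,np.c_[u,v],.018)))
```

```text
[0.51913127 0.14961371 0.35199572] 0.23210588356688477 29.999603033065796
board 0.88 [223.   0. 430. 284.] [0.545 0.258 0.019] [0.017 0.019 0.021]
sound 0.67 [339. 109. 415. 198.] [0.629 0.179 0.047] [0.043 0.047 0.065]
lockring_mid 0.8 [352. 108. 393. 129.] [0.59  0.203 0.063] [0.046 0.063 0.065]
[  221     0   210   285 27570] (array([0.54815814, 0.1450327 ]), np.float64(0.09800959618044724), (415.40313720703125, 261.0748291015625))
```

View pics/w4.png

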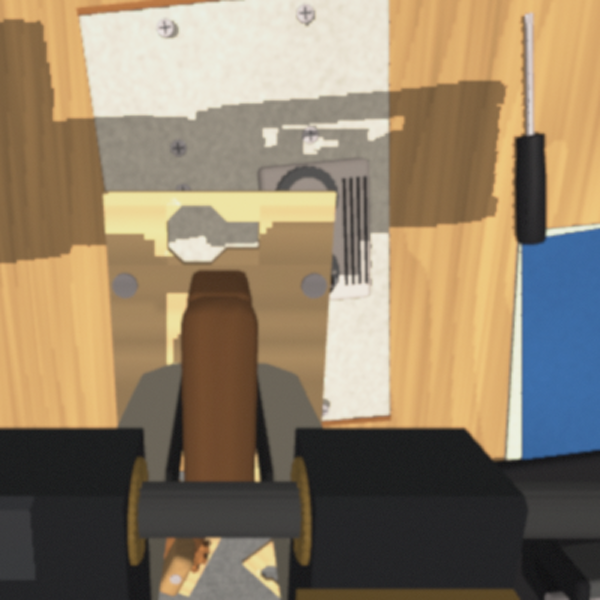

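```bash
cat >> h.py <<'E'
def screws(d,m,X=None,lo=.0255,hi=.037):
    X=cloud(d,m);k=((X[:,:,2]>lo)&(X[:,:,2]<hi)).astype(np.uint8)
    n,l,st,ce=cv2.connectedComponentsWithStats(k)
    out=[]
    for i in range(1,n):
        if 40<st[i,4]<260 and max(st[i,2],st[i,3])<1.5*min(st[i,2],st[i,3]):
            out.append((np.round(ce[i],1),np.round(plane(m,ce[i],.031)[0],4),int(st[i,4])))
    return out
E
python3 - <<'E'
from h import *
for f in ('w3','w4'):
    z=dict(np.load(f'/tmp/{f}.npz'))
    for o in screws(z['d'],z): print(f,*o)
c=np.array([.5482,.145]);a=.098;ex=np.array([np.cos(a),np.sin(a)]);ey=np.array([-ex[1],ex[0]])
for i in(-1,1):
    for j in(-1,0,1):
        p=c+i*.058*ex+j*.134*ey;print(i,j,np.round(p,4),np.round(p+.048*ey,4),np.round(p-.048*ey,4))
E
```

```text
w3 [289.6   5.1] [0.4857 0.1873] 118
w3 [628.3   7.6] [0.9015 0.1837] 131
w3 [298.   86.4] [0.4946 0.0923] 105
w3 [388.  107.7] [0.6134 0.0653] 100
w4 [372.5   8.9] [0.5885 0.3319] 127
w4 [279.3  18.5] [0.4733 0.3212] 121
w4 [376.  90.] [0.5975 0.2366] 102
w4 [288.1  98.6] [0.4821 0.2258] 103
w4 [289.  364.8] [ 0.4741 -0.1982] 100
-1 -1 [0.5036 0.006 ] [0.4989 0.0537] [ 0.5083 -0.0418]
-1 0 [0.4905 0.1393] [0.4858 0.1871] [0.4952 0.0916]
-1 1 [0.4774 0.2727] [0.4727 0.3205] [0.4821 0.2249]
1 -1 [0.619  0.0173] [0.6143 0.0651] [ 0.6237 -0.0305]
1 0 [0.6059 0.1507] [0.6012 0.1984] [0.6106 0.1029]
1 1 [0.5928 0.284 ] [0.5881 0.3318] [0.5975 0.2363]
```

Run:
```python
from h import *
for f,tc in (('w3',(.5187,.0006,.3511)),('w4',(.5191,.1496,.352))):
    z=dict(np.load(f'/tmp/{f}.npz'));X=cloud(z['d'],z)
    k=(X[:,:,2]<.2).astype(np.uint8);k[:120]=0;k[190:]=0;k[:,:255]=0;k[:,375:]=0
    n,l,st,ce=cv2.connectedComponentsWithStats(k)
    for i in range(1,n):
        if st[i,4]>300: print(f,st[i],ce[i],np.round(plane(z,[[st[i,0],st[i,1]],[st[i,0],st[i,1]+st[i,3]],[st[i,0]+st[i,2],ce[i][1]]],tc[2]-.021)-np.array(tc[:2]),4))
    print('plate z',np.nanmedian(X[200:215,270:280,2]),'pred',proj(z,np.array(tc)+[-.008,.048,-.021]))
togo([.4902+.008*.9956,.1398+.008*.0934,.12],.0935)
togo([.6179+.008*.9956,.0175+.008*.0934,.12],.0935)
```

```text
w3 [255 120 120   8 884] [316.46945701 123.2239819 ] [[-0.0317  0.0674]
 [-0.0319  0.0634]
 [ 0.0303  0.0657]]
w3 [ 282  137   60   38 1612] [307.48138958 155.60235732] [[-0.018   0.0587]
 [-0.0186  0.0385]
 [ 0.0136  0.0489]]
plate z 0.3317837621364883 pred (np.float64(301.42018033500375), np.float64(157.3967412505085))
w4 [255 120 120   8 876] [316.29908676 123.18378995] [[-0.0317  0.0674]
 [-0.0319  0.0633]
 [ 0.0304  0.0658]]
w4 [ 282  137   60   38 1615] [307.46501548 155.60557276] [[-0.018   0.0587]
 [-0.0185  0.0384]
 [ 0.0136  0.0489]]
plate z 0.33277413046791815 pred (np.float64(301.2883600860158), np.float64(157.35331329392548))
shift(tool now) [-0.0093 -0.021   0.2321] rz -0.095 tilt [ 0.0001 -0.0001] t 9.75
shift(tool now) [-0.1314  0.1069  0.2321] rz -0.095 tilt [ 0.0001 -0.0001] t 9.75
```

Emit:
play_rows --plan '[{"dx": -0.0096,"dy": -0.0209,"dz": 0.03,"rx": 0,"ry": 0,"rz": 0,"hand": 0},{"dx": 0,"dy": 0,"dz": 0,"rx": 0,"ry": 0,"rz": -0.095,"hand": 0},{"dx": 0,"dy": 0,"dz": 0.04,"rx": 0,"ry": 0,"rz": 0,"hand": 0},{"dx": 0,"dy": 0,"dz": 0.04,"rx": 0,"ry": 0,"rz": 0,"hand": 0},{"dx": 0,"dy": 0,"dz": 0.04,"rx": 0,"ry": 0,"rz": 0,"hand": 0},{"dx": 0,"dy": 0,"dz": 0.04,"rx": 0,"ry": 0,"rz": 0,"hand": 0},{"dx": 0,"dy": 0,"dz": 0.04,"rx": 0,"ry": 0,"rz": 0,"hand": 0},{"dx": 0,"dy": 0,"dz": 0.03,"rx": 0,"ry": 0,"rz": 0,"hand": 0},{"dx": 0,"dy": 0,"dz": 0.01,"rx": 0,"ry": 0,"rz": 0,"hand": 0},{"dx": 0,"dy": 0,"dz": 0,"rx": 0,"ry": 0,"rz": 0,"hand": 0},{"dx": 0,"dy": 0,"dz": 0,"rx": 0,"ry": 0,"rz": 0,"hand": 0},{"dx": 0,"dy": 0,"dz": 0,"rx": 0,"ry": 0,"rz": 0,"hand": 0},{"dx": 0,"dy": 0,"dz": 0,"rx": 0,"ry": 0,"rz": 0,"hand": 0}]'

```text
t: 11.05
eef_pos: [0.4992, 0.1413, 0.0837]
tcp_rot: [2.112, 2.323, 0.004]
contact_force: [-0.6, -0.6, -0.9]
width: 0.232
grip_force: 30.0
```

```bash
cat >> h.py <<'E'
def st():
    s=ctrl.get_state();print('pos',np.round(s['eef_pos'],4),'F',np.round(s['contact_force'],1),'M',np.round(s['ft_torque'],2),'w',round(s['width']*93,1),round(s['grip_force'],1),'t',s['t'])
E
python3 - <<'E'
from h import *
st();togo([.4982,.1400,.066],.0935)
E
```

```text
pos [0.4992 0.1413 0.0837] F [-0.6 -0.6 -0.9] M [-0.   -0.1  -0.02] w 21.6 30.0 t 11.05
shift(tool now) [-0.0012 -0.0012  0.0177] rz 0.0016 tilt [0.0032 0.0002] t 11.05
```

Emit:
play_rows --plan '[{"dx": 0,"dy": 0,"dz": 0.008,"rx": 0,"ry": 0,"rz": 0,"hand": 0},{"dx": 0,"dy": 0,"dz": 0,"rx": 0,"ry": 0,"rz": 0,"hand": 0},{"dx": 0,"dy": 0,"dz": 0,"rx": 0,"ry": 0,"rz": 0,"hand": 0},{"dx": 0,"dy": 0,"dz": 0,"rx": 0,"ry": 0,"rz": 0,"hand": 0}]'

```text
t: 11.45
eef_pos: [0.498, 0.1412, 0.074]
tcp_rot: [-2.113, -2.324, 0.0]
contact_force: [1.0, -0.0, -1.1]
width: 0.235
grip_force: 30.0
```

Run:
```python
from h import *
st();togo([.4982,.1400,.066],.0935)
```

```text
pos [0.498  0.1412 0.074 ] F [ 1.  -0.  -1.1] M [-0.04 -0.07  0.  ] w 21.8 30.0 t 11.45
shift(tool now) [-0.0012  0.0001  0.008 ] rz 0.0015 tilt [-0.0002  0.    ] t 11.45
```

Emit:
play_rows --plan '[{"dx": -0.0012,"dy": 0,"dz": 0.008,"rx": 0,"ry": 0,"rz": 0.0015,"hand": 0},{"dx": 0,"dy": 0,"dz": 0.006,"rx": 0,"ry": 0,"rz": 0,"hand": 0},{"dx": 0,"dy": 0,"dz": 0.004,"rx": 0,"ry": 0,"rz": 0,"hand": 0},{"dx": 0,"dy": 0,"dz": 0.003,"rx": 0,"ry": 0,"rz": 0,"hand": 0},{"dx": 0,"dy": 0,"dz": 0,"rx": 0,"ry": 0,"rz": 0,"hand": 0},{"dx": 0,"dy": 0,"dz": 0,"rx": 0,"ry": 0,"rz": 0,"hand": 0},{"dx": 0,"dy": 0,"dz": 0,"rx": 0,"ry": 0,"rz": 0,"hand": 0}]'

```text
t: 12.15
eef_pos: [0.4984, 0.14, 0.0532]
tcp_rot: [2.115, 2.323, 0.0]
contact_force: [0.2, 0.2, -0.4]
width: 0.233
grip_force: 30.0
```

Run:
```python
from h import *
st();togo([.4982,.1400,.045],.0935)
```

```text
pos [0.4984 0.14   0.0532] F [ 0.2  0.2 -0.4] M [-0.07 -0.08  0.05] w 21.7 30.0 t 12.15
shift(tool now) [ 0.     -0.0002  0.0082] rz 0.0 tilt [0.0004 0.0001] t 12.15
```

Emit:
play_rows --plan '[{"dx": 0,"dy": 0,"dz": 0.004,"rx": 0,"ry": 0,"rz": 0,"hand": 0},{"dx": 0,"dy": 0,"dz": 0.003,"rx": 0,"ry": 0,"rz": 0,"hand": 0},{"dx": 0,"dy": 0,"dz": 0.001,"rx": 0,"ry": 0,"rz": 0,"hand": 0},{"dx": 0,"dy": 0,"dz": 0,"rx": 0,"ry": 0,"rz": 0,"hand": 0},{"dx": 0,"dy": 0,"dz": 0,"rx": 0,"ry": 0,"rz": 0,"hand": 0}]'

```text
t: 12.65
eef_pos: [0.4982, 0.14, 0.045]
tcp_rot: [-2.115, -2.323, 0.0]
contact_force: [0.3, -0.7, -1.2]
width: 0.237
grip_force: 30.0
```

Run:
```python
from h import *
st()
```

```text
pos [0.4982 0.14   0.045 ] F [ 0.3 -0.7 -1.2] M [-0.06 -0.13  0.02] w 22.1 30.0 t 12.65
```

Emit:
play_rows --plan '[{"dx": 0,"dy": -0.005,"dz": 0.0005,"rx": 0,"ry": 0,"rz": 0,"hand": 0},{"dx": 0,"dy": -0.005,"dz": 0,"rx": 0,"ry": 0,"rz": 0,"hand": 0},{"dx": 0,"dy": -0.005,"dz": 0,"rx": 0,"ry": 0,"rz": 0,"hand": 0},{"dx": 0,"dy": -0.0025,"dz": 0,"rx": 0,"ry": 0,"rz": 0,"hand": 0},{"dx": 0,"dy": -0.001,"dz": 0,"rx": 0,"ry": 0,"rz": 0,"hand": 0},{"dx": 0,"dy": 0,"dz": 0,"rx": 0,"ry": 0,"rz": 0,"hand": 0},{"dx": 0,"dy": 0,"dz": 0,"rx": 0,"ry": 0,"rz": 0,"hand": 0}]'

```text
t: 13.35
eef_pos: [0.4805, 0.1383, 0.0449]
tcp_rot: [2.115, 2.322, 0.002]
contact_force: [3.0, 0.6, -1.6]
width: 0.237
grip_force: 30.0
```

Run:
```python
from h import *
st();togo([.4982-.0185*.9956,.14-.0185*.0934,.045],.0935)
```

```text
pos [0.4805 0.1383 0.0449] F [ 3.   0.6 -1.6] M [ 0.13 -0.65 -0.02] w 22.0 30.0 t 13.35
shift(tool now) [ 0.     -0.0007 -0.0001] rz -0.0001 tilt [0.0015 0.0002] t 13.35
```

Emit:
play_rows --plan '[{"dx": 0,"dy": -0.001,"dz": 0,"rx": 0,"ry": 0,"rz": 0,"hand": 0},{"dx": 0,"dy": -0.001,"dz": 0,"rx": 0,"ry": 0,"rz": 0,"hand": 0},{"dx": 0,"dy": 0,"dz": 0,"rx": 0,"ry": 0,"rz": 0,"hand": 0},{"dx": 0,"dy": 0,"dz": 0,"rx": 0,"ry": 0,"rz": 0,"hand": 0}]'

```text
t: 13.75
eef_pos: [0.4802, 0.1383, 0.045]
tcp_rot: [2.113, 2.32, 0.006]
contact_force: [6.9, 1.1, -4.9]
width: 0.237
grip_force: 30.0
```

Run:
```python
from h import *
st()
```

```text
pos [0.4802 0.1383 0.045 ] F [ 6.9  1.1 -4.9] M [ 0.26 -1.49  0.01] w 22.0 30.0 t 13.75
```

Emit:
play_rows --plan '[{"dx": 0,"dy": 0.0015,"dz": 0,"rx": 0,"ry": 0,"rz": 0,"hand": 0},{"dx": 0,"dy": 0,"dz": 0,"rx": 0,"ry": 0,"rz": 0,"hand": 0.5},{"dx": 0,"dy": 0,"dz": 0,"rx": 0,"ry": 0,"rz": 0,"hand": 0.5},{"dx": 0,"dy": 0,"dz": 0,"rx": 0,"ry": 0,"rz": 0,"hand": 0.5},{"dx": 0,"dy": 0,"dz": 0,"rx": 0,"ry": 0,"rz": 0,"hand": 0.5},{"dx": 0,"dy": 0,"dz": -0.02,"rx": 0,"ry": 0,"rz": 0,"hand": 0.5},{"dx": 0,"dy": 0,"dz": -0.04,"rx": 0,"ry": 0,"rz": 0,"hand": 0.5},{"dx": 0,"dy": 0,"dz": -0.045,"rx": 0,"ry": 0,"rz": 0,"hand": 1},{"dx": 0,"dy": 0,"dz": -0.045,"rx": 0,"ry": 0,"rz": 0,"hand": 1},{"dx": 0,"dy": 0,"dz": -0.045,"rx": 0,"ry": 0,"rz": 0,"hand": 1},{"dx": -0.02,"dy": 0.03,"dz": -0.03,"rx": 0,"ry": 0,"rz": 0,"hand": 1},{"dx": -0.02,"dy": 0.03,"dz": -0.03,"rx": 0,"ry": 0,"rz": 0,"hand": 1},{"dx": -0.025,"dy": 0.03,"dz": 0,"rx": 0,"ry": 0,"rz": 0,"hand": 1},{"dx": -0.025,"dy": 0.03,"dz": 0,"rx": 0,"ry": 0,"rz": 0,"hand": 1},{"dx": 0,"dy": 0,"dz": 0,"rx": 0,"ry": 0,"rz": 0,"hand": 1},{"dx": 0,"dy": 0,"dz": 0,"rx": 0,"ry": 0,"rz": 0,"hand": 1},{"dx": 0,"dy": 0,"dz": 0,"rx": 0,"ry": 0,"rz": 0,"hand": 1}]'

```text
t: 15.45
eef_pos: [0.6061, 0.0604, 0.2993]
tcp_rot: [-2.114, -2.322, 0.001]
contact_force: [0.2, -0.5, 1.2]
width: 1.001
grip_force: 0.0
```

Run:
```python
from h import *
st()
m=camera_model('wrist');im,d=get_image('wrist');save('w5',im,(120,0,520,400),1.5)
X=cloud(d,m);np.savez('/tmp/w5',im=im,d=d,**m);R={}
for n in ['sound','volume_grip','lockring_mid','panel_bow_mid']:
    for r in trace('wrist',n)[:1]:
        g=r['region'];R[n]=g;print(n,round(r['score'],2),np.round(r['bbox']),np.round(np.nanmedian(X[g],0),3),np.round(np.nanpercentile(X[g][:,2],[2,50,95]),3))
        if n=='panel_bow_mid':
            c,a,sz,h,ha,hs=panel(r,m,X,.018);print(np.round(c,4),a,sz,'expect',.4902-.0105,.1398-.001)
for o in screws(d,m): print(*o)
k=X[:,:,2]>.082;k[200:]=0;v,u=np.nonzero(k);P=plane(m,np.c_[u,v],.09);print('knob',rect(P),len(P),'sd',np.linalg.norm(X[k].std(0)))
k=abs(X[:,:,2]-.064)<.004;k[250:]=0
k=cv2.morphologyEx(k.astype(np.uint8),cv2.MORPH_OPEN,np.ones((3,3)));n,l,s,ce=cv2.connectedComponentsWithStats(k);i=1+np.argmax(s[1:,4]);v,u=np.nonzero(l==i)
print('ring',cv2.minEnclosingCircle((plane(m,np.c_[u,v],.062)*1000).astype(np.float32)),s[i])
```

```text
pos [0.6061 0.0604 0.2993] F [ 0.2 -0.5  1.2] M [-0.05 -0.07 -0.02] w 93.1 0.0 t 15.45
sound 0.95 [280.  26. 367. 142.] [0.605 0.155 0.048] [0.044 0.048 0.067]
volume_grip 0.56 [300. 103. 328. 133.] [0.599 0.119 0.09 ] [0.059 0.09  0.092]
lockring_mid 0.88 [289.  21. 341.  78.] [0.592 0.185 0.064] [0.054 0.064 0.065]
panel_bow_mid 0.61 [178.  30. 251. 142.] [0.487 0.141 0.026] [0.023 0.026 0.075]
[0.48   0.1381] 0.09352594810346027 (126.24971008300781, 81.15349578857422) expect 0.4797 0.1388
[218.6   5.1] [0.4825 0.2246] 139
[324.1   5.2] [0.5977 0.2355] 140
[190.2 113.6] [0.4508 0.1053] 74
[255.  153.7] [0.5299 0.0648] 83
[202.  153.6] [0.465  0.0588] 60
[322.8 159.7] [0.6136 0.0653] 110
[322.3 232.3] [ 0.6224 -0.0301] 93
knob (array([0.59885687, 0.11739948]), np.float64(1.4724109003279904), (30.061222076416016, 14.047578811645508)) 400 sd 0.009486362138185048
ring ((592.3890380859375, 184.68055725097656), 26.846952438354492) [ 290   23   51   55 2113]
```

View pics/w5.png

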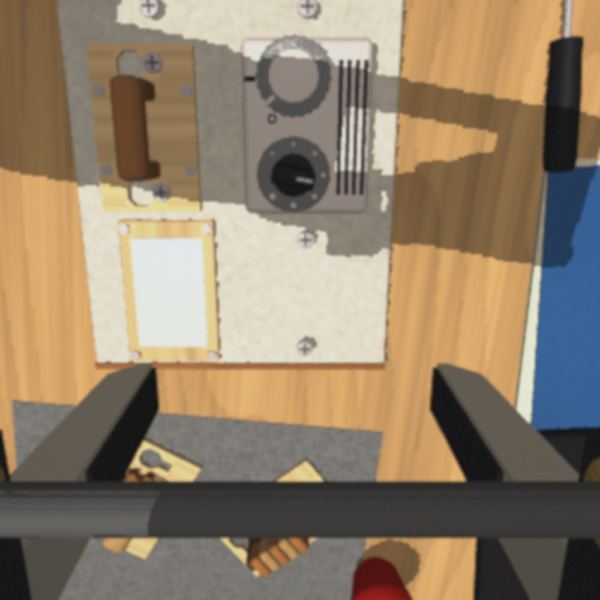

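Run:
```python
from h import *
togo([.5989,.1174,.14],-1.67)
```

```text
shift(tool now) [ 0.0573 -0.0023  0.1601] rz 1.7645 tilt [0.0006 0.    ] t 15.7
```

Emit:
play_rows --plan '[{"dx": 0.028,"dy": -0.001,"dz": 0.02,"rx": 0,"ry": 0,"rz": 0,"hand": 0.6},{"dx": 0.0293,"dy": -0.0013,"dz": 0.04,"rx": 0,"ry": 0,"rz": 0,"hand": 0.4},{"dx": 0,"dy": 0,"dz": 0.04,"rx": 0,"ry": 0,"rz": 0,"hand": 0.4},{"dx": 0,"dy": 0,"dz": 0.04,"rx": 0,"ry": 0,"rz": 0,"hand": 0.4},{"dx": 0,"dy": 0,"dz": 0.02,"rx": 0,"ry": 0,"rz": 0.1357,"hand": 0.4},{"dx": 0,"dy": 0,"dz": 0,"rx": 0,"ry": 0,"rz": 0.1357,"hand": 0.4},{"dx": 0,"dy": 0,"dz": 0,"rx": 0,"ry": 0,"rz": 0.1357,"hand": 0.4},{"dx": 0,"dy": 0,"dz": 0,"rx": 0,"ry": 0,"rz": 0.1357,"hand": 0.4},{"dx": 0,"dy": 0,"dz": 0,"rx": 0,"ry": 0,"rz": 0.1357,"hand": 0.4},{"dx": 0,"dy": 0,"dz": 0,"rx": 0,"ry": 0,"rz": 0.1357,"hand": 0.4},{"dx": 0,"dy": 0,"dz": 0,"rx": 0,"ry": 0,"rz": 0.1357,"hand": 0.4},{"dx": 0,"dy": 0,"dz": 0,"rx": 0,"ry": 0,"rz": 0.1357,"hand": 0.4},{"dx": 0,"dy": 0,"dz": 0,"rx": 0,"ry": 0,"rz": 0.1357,"hand": 0.4},{"dx": 0,"dy": 0,"dz": 0,"rx": 0,"ry": 0,"rz": 0.1357,"hand": 0.4},{"dx": 0,"dy": 0,"dz": 0,"rx": 0,"ry": 0,"rz": 0.1357,"hand": 0.4},{"dx": 0,"dy": 0,"dz": 0,"rx": 0,"ry": 0,"rz": 0.1357,"hand": 0.4},{"dx": 0,"dy": 0,"dz": 0,"rx": 0,"ry": 0,"rz": 0.1357,"hand": 0.4},{"dx": 0,"dy": 0,"dz": 0,"rx": 0,"ry": 0,"rz": 0,"hand": 0.4},{"dx": 0,"dy": 0,"dz": 0,"rx": 0,"ry": 0,"rz": 0,"hand": 0.4}]'

```text
t: 17.6
eef_pos: [0.5994, 0.1169, 0.1398]
tcp_rot: [-3.138, 0.15, -0.001]
contact_force: [0.1, -0.1, 0.2]
width: 0.395
grip_force: 0.0
```

Run:
```python
from h import *
st();togo([.5989,.1174,.066],-1.67)
```

```text
pos [0.5994 0.1169 0.1398] F [ 0.1 -0.1  0.2] M [ 0.03  0.03 -0.03] w 36.7 0.0 t 17.6
shift(tool now) [-0.0005 -0.0005  0.0738] rz 0.0034 tilt [0.0004 0.    ] t 17.6
```

Emit:
play_rows --newtons 20 --plan '[{"dx": -0.0005,"dy": -0.0005,"dz": 0.03,"rx": 0,"ry": 0,"rz": 0,"hand": 0.4},{"dx": 0,"dy": 0,"dz": 0.025,"rx": 0,"ry": 0,"rz": 0,"hand": 0.4},{"dx": 0,"dy": 0,"dz": 0.018,"rx": 0,"ry": 0,"rz": 0,"hand": 0.4},{"dx": 0,"dy": 0,"dz": 0,"rx": 0,"ry": 0,"rz": 0,"hand": 0.4},{"dx": 0,"dy": 0,"dz": 0,"rx": 0,"ry": 0,"rz": 0,"hand": 0},{"dx": 0,"dy": 0,"dz": 0,"rx": 0,"ry": 0,"rz": 0,"hand": 0},{"dx": 0,"dy": 0,"dz": 0,"rx": 0,"ry": 0,"rz": 0,"hand": 0},{"dx": 0,"dy": 0,"dz": 0,"rx": 0,"ry": 0,"rz": 0,"hand": 0},{"dx": 0,"dy": 0,"dz": 0,"rx": 0,"ry": 0,"rz": 0,"hand": 0},{"dx": 0,"dy": 0,"dz": 0,"rx": 0,"ry": 0,"rz": -0.13,"hand": 0},{"dx": 0,"dy": 0,"dz": 0,"rx": 0,"ry": 0,"rz": -0.13,"hand": 0},{"dx": 0,"dy": 0,"dz": 0,"rx": 0,"ry": 0,"rz": -0.13,"hand": 0},{"dx": 0,"dy": 0,"dz": 0,"rx": 0,"ry": 0,"rz": -0.13,"hand": 0},{"dx": 0,"dy": 0,"dz": 0,"rx": 0,"ry": 0,"rz": -0.13,"hand": 0},{"dx": 0,"dy": 0,"dz": 0,"rx": 0,"ry": 0,"rz": -0.13,"hand": 0},{"dx": 0,"dy": 0,"dz": 0,"rx": 0,"ry": 0,"rz": -0.13,"hand": 0},{"dx": 0,"dy": 0,"dz": 0,"rx": 0,"ry": 0,"rz": 0,"hand": 0},{"dx": 0,"dy": 0,"dz": 0,"rx": 0,"ry": 0,"rz": 0,"hand": 0}]'

```text
t: 19.4
eef_pos: [0.5999, 0.1184, 0.0679]
tcp_rot: [-2.887, -1.239, -0.005]
contact_force: [0.7, 5.9, 5.5]
width: 0.152
grip_force: 20.0
```

Run:
```python
from h import *
st();togo([.5989,.1174,.066],-.76)
```

```text
pos [0.5999 0.1184 0.0679] F [0.7 5.9 5.5] M [ 1.01 -0.05  0.03] w 14.1 20.0 t 19.4
shift(tool now) [-0.0015 -0.      0.0019] rz -0.0002 tilt [0.0026 0.0018] t 19.4
```

Emit:
play_rows --plan '[{"dx": 0,"dy": 0,"dz": 0,"rx": 0,"ry": 0,"rz": -0.13,"hand": 0},{"dx": 0,"dy": 0,"dz": 0,"rx": 0,"ry": 0,"rz": -0.13,"hand": 0},{"dx": 0,"dy": 0,"dz": 0,"rx": 0,"ry": 0,"rz": -0.13,"hand": 0},{"dx": 0,"dy": 0,"dz": 0,"rx": 0,"ry": 0,"rz": -0.13,"hand": 0},{"dx": 0,"dy": 0,"dz": 0,"rx": 0,"ry": 0,"rz": 0,"hand": 0},{"dx": 0,"dy": 0,"dz": 0,"rx": 0,"ry": 0,"rz": 0,"hand": 0}]'

```text
t: 20.0
eef_pos: [0.5997, 0.1186, 0.0679]
tcp_rot: [-2.471, -1.939, -0.005]
contact_force: [-1.0, 5.8, 5.5]
width: 0.151
grip_force: 20.0
```

Run:
```python
from h import *
st();togo([.5989,.1174,.066],-.24)
```

```text
pos [0.5997 0.1186 0.0679] F [-1.   5.8  5.5] M [1.04 0.01 0.08] w 14.0 20.0 t 20.0
shift(tool now) [-0.0013 -0.0005  0.0019] rz -0.0001 tilt [0.0023 0.0019] t 20.0
```

Emit:
play_rows --plan '[{"dx": 0,"dy": 0,"dz": 0,"rx": 0,"ry": 0,"rz": -0.13,"hand": 0},{"dx": 0,"dy": 0,"dz": 0,"rx": 0,"ry": 0,"rz": -0.13,"hand": 0},{"dx": 0,"dy": 0,"dz": 0,"rx": 0,"ry": 0,"rz": 0,"hand": 0},{"dx": 0,"dy": 0,"dz": 0,"rx": 0,"ry": 0,"rz": 0,"hand": 0}]'

```text
t: 20.4
eef_pos: [0.5996, 0.1186, 0.0679]
tcp_rot: [2.199, 2.243, 0.004]
contact_force: [-1.0, 6.5, 5.7]
width: 0.149
grip_force: 20.0
```

Run:
```python
from h import *
st();togo([.5989,.1174,.066],.02)
```

```text
pos [0.5996 0.1186 0.0679] F [-1.   6.5  5.7] M [ 1.05  0.1  -0.02] w 13.9 20.0 t 20.4
shift(tool now) [-0.0012 -0.0007  0.0019] rz -0.0002 tilt [0.002 0.002] t 20.4
```

Emit:
play_rows --plan '[{"dx": 0,"dy": 0,"dz": 0,"rx": 0,"ry": 0,"rz": -0.13,"hand": 0},{"dx": 0,"dy": 0,"dz": 0,"rx": 0,"ry": 0,"rz": -0.13,"hand": 0},{"dx": 0,"dy": 0,"dz": 0,"rx": 0,"ry": 0,"rz": -0.13,"hand": 0},{"dx": 0,"dy": 0,"dz": 0,"rx": 0,"ry": 0,"rz": 0,"hand": 0},{"dx": 0,"dy": 0,"dz": 0,"rx": 0,"ry": 0,"rz": 0,"hand": 0}]'

```text
t: 20.9
eef_pos: [0.5995, 0.1186, 0.068]
tcp_rot: [1.723, 2.627, 0.004]
contact_force: [-1.7, 5.6, 6.4]
width: 0.149
grip_force: 20.0
```

Run:
```python
from h import *
st();togo([.5989,.1174,.066],.41)
```

```text
pos [0.5995 0.1186 0.068 ] F [-1.7  5.6  6.4] M [1.02 0.14 0.  ] w 13.8 20.0 t 20.9
shift(tool now) [-0.0009 -0.001   0.002 ] rz -0.0002 tilt [0.0018 0.002 ] t 20.9
```

Emit:
play_rows --plan '[{"dx": 0,"dy": 0,"dz": 0,"rx": 0,"ry": 0,"rz": -0.13,"hand": 0},{"dx": 0,"dy": 0,"dz": 0,"rx": 0,"ry": 0,"rz": -0.13,"hand": 0},{"dx": 0,"dy": 0,"dz": 0,"rx": 0,"ry": 0,"rz": -0.13,"hand": 0},{"dx": 0,"dy": 0,"dz": 0,"rx": 0,"ry": 0,"rz": 0,"hand": 0},{"dx": 0,"dy": 0,"dz": 0,"rx": 0,"ry": 0,"rz": 0,"hand": 0}]'

```text
t: 21.4
eef_pos: [0.5993, 0.1185, 0.0679]
tcp_rot: [1.181, 2.911, 0.003]
contact_force: [-1.2, 4.3, 6.8]
width: 0.15
grip_force: 20.0
```

Run:
```python
from h import *
st();togo([.5989,.1174,.066],.8)
```

```text
pos [0.5993 0.1185 0.0679] F [-1.2  4.3  6.8] M [0.97 0.27 0.01] w 14.0 20.0 t 21.4
shift(tool now) [-0.0005 -0.001   0.0019] rz -0.0001 tilt [0.0014 0.0018] t 21.4
```

Emit:
play_rows --plan '[{"dx": 0,"dy": 0,"dz": 0,"rx": 0,"ry": 0,"rz": -0.1,"hand": 0},{"dx": 0,"dy": 0,"dz": 0,"rx": 0,"ry": 0,"rz": -0.1,"hand": 0},{"dx": 0,"dy": 0,"dz": 0,"rx": 0,"ry": 0,"rz": 0,"hand": 0},{"dx": 0,"dy": 0,"dz": 0,"rx": 0,"ry": 0,"rz": 0,"hand": 0}]'

```text
t: 21.8
eef_pos: [0.5998, 0.118, 0.0679]
tcp_rot: [0.887, 3.012, 0.003]
contact_force: [0.1, 4.1, 6.8]
width: 0.162
grip_force: 20.6
```

Run:
```python
from h import *
st();togo([.5989,.1174,.066],1.0);print(ctrl.get_state()['q'])
```

```text
pos [0.5998 0.118  0.0679] F [0.1 4.1 6.8] M [ 0.82 -0.07 -0.35] w 15.1 20.6 t 21.8
shift(tool now) [ 0.0005 -0.001   0.0019] rz -0.0023 tilt [0.0023 0.0013] t 21.8
[ 1.11225066e-02  4.97510533e-01  1.57203333e+00  1.49312673e-03
  1.06973286e+00 -9.87263879e-01]
```

Emit:
play_rows --plan '[{"dx": 0,"dy": 0,"dz": 0,"rx": 0,"ry": 0,"rz": 0,"hand": 0.4},{"dx": 0,"dy": 0,"dz": 0,"rx": 0,"ry": 0,"rz": 0,"hand": 0.4},{"dx": 0,"dy": 0,"dz": 0,"rx": 0,"ry": 0,"rz": 0,"hand": 0.4},{"dx": 0,"dy": 0,"dz": -0.025,"rx": 0,"ry": 0,"rz": 0,"hand": 0.4},{"dx": 0,"dy": 0,"dz": -0.035,"rx": 0,"ry": 0,"rz": 0,"hand": 0.4},{"dx": 0,"dy": 0,"dz": -0.02,"rx": 0,"ry": 0,"rz": 0.12,"hand": 0.8},{"dx": 0,"dy": 0,"dz": 0,"rx": 0,"ry": 0,"rz": 0.12,"hand": 0.8},{"dx": 0,"dy": 0,"dz": 0,"rx": 0,"ry": 0,"rz": 0.11,"hand": 0.8},{"dx": 0,"dy": 0,"dz": 0,"rx": 0,"ry": 0,"rz": 0,"hand": 0.8},{"dx": 0,"dy": 0,"dz": 0,"rx": 0,"ry": 0,"rz": 0,"hand": 0.8},{"dx": 0,"dy": 0,"dz": 0,"rx": 0,"ry": 0,"rz": 0,"hand": 0.8}]'

```text
t: 22.9
eef_pos: [0.5988, 0.117, 0.1462]
tcp_rot: [-1.394, -2.815, 0.001]
contact_force: [-0.0, -0.6, 0.4]
width: 0.793
grip_force: 0.0
```

Run:
```python
from h import *
st();togo([.5924,.1847,.048],.65)
```

```text
pos [0.5988 0.117  0.1462] F [-0.  -0.6  0.4] M [-0.05 -0.11 -0.02] w 73.8 0.0 t 22.9
shift(tool now) [0.0577 0.036  0.0982] rz 0.0014 tilt [-0.0008 -0.0001] t 22.9
```

Emit:
play_rows --newtons 25 --plan '[{"dx": 0.0288,"dy": 0.018,"dz": 0,"rx": 0,"ry": 0,"rz": 0,"hand": 0.8},{"dx": 0.0289,"dy": 0.018,"dz": 0,"rx": 0,"ry": 0,"rz": 0,"hand": 0.8},{"dx": 0,"dy": 0,"dz": 0.03,"rx": 0,"ry": 0,"rz": 0,"hand": 0.8},{"dx": 0,"dy": 0,"dz": 0.03,"rx": 0,"ry": 0,"rz": 0,"hand": 0.8},{"dx": 0,"dy": 0,"dz": 0.026,"rx": 0,"ry": 0,"rz": 0,"hand": 0.8},{"dx": 0,"dy": 0,"dz": 0.01,"rx": 0,"ry": 0,"rz": 0,"hand": 0.8},{"dx": 0,"dy": 0,"dz": 0,"rx": 0,"ry": 0,"rz": 0,"hand": 0.8},{"dx": 0,"dy": 0,"dz": 0,"rx": 0,"ry": 0,"rz": 0,"hand": 0},{"dx": 0,"dy": 0,"dz": 0,"rx": 0,"ry": 0,"rz": 0,"hand": 0},{"dx": 0,"dy": 0,"dz": 0,"rx": 0,"ry": 0,"rz": 0,"hand": 0},{"dx": 0,"dy": 0,"dz": 0,"rx": 0,"ry": 0,"rz": 0,"hand": 0}]'

```text
t: 24.0
eef_pos: [0.5939, 0.1851, 0.0519]
tcp_rot: [1.396, 2.812, 0.003]
contact_force: [1.1, 0.2, 3.0]
width: 0.555
grip_force: 25.0
```

Run:
```python
from h import *
st()
```

```text
pos [0.5939 0.1851 0.0519] F [1.1 0.2 3. ] M [ 0.02 -0.18 -0.05] w 51.6 25.0 t 24.0
```

Gripped at 52 mm; now turn it clockwise.

Emit:
play_rows --plan '[{"dx": 0,"dy": 0,"dz": 0,"rx": 0,"ry": 0,"rz": 0.12,"hand": 0},{"dx": 0,"dy": 0,"dz": 0,"rx": 0,"ry": 0,"rz": 0.12,"hand": 0},{"dx": 0,"dy": 0,"dz": 0,"rx": 0,"ry": 0,"rz": 0.12,"hand": 0},{"dx": 0,"dy": 0,"dz": 0,"rx": 0,"ry": 0,"rz": 0.12,"hand": 0},{"dx": 0,"dy": 0,"dz": 0,"rx": 0,"ry": 0,"rz": 0.12,"hand": 0},{"dx": 0,"dy": 0,"dz": 0,"rx": 0,"ry": 0,"rz": 0.1,"hand": 0},{"dx": 0,"dy": 0,"dz": 0,"rx": 0,"ry": 0,"rz": 0,"hand": 0},{"dx": 0,"dy": 0,"dz": 0,"rx": 0,"ry": 0,"rz": 0,"hand": 0}]'

```text
t: 24.8
eef_pos: [0.5933, 0.1849, 0.0519]
tcp_rot: [2.274, 2.166, 0.002]
contact_force: [-1.3, -0.2, 6.2]
width: 0.554
grip_force: 25.0
```

Run:
```python
from h import *
st();togo([.5924,.1847,.05],-.05)
```

```text
pos [0.5933 0.1849 0.0519] F [-1.3 -0.2  6.2] M [-0.08  0.14 -0.06] w 51.5 25.0 t 24.8
shift(tool now) [-0.0003 -0.0009  0.0019] rz 0.0016 tilt [0.0016 0.0001] t 24.8
```

Emit:
play_rows --plan '[{"dx": 0,"dy": 0,"dz": 0,"rx": 0,"ry": 0,"rz": 0.1,"hand": 0},{"dx": 0,"dy": 0,"dz": 0,"rx": 0,"ry": 0,"rz": 0.1,"hand": 0},{"dx": 0,"dy": 0,"dz": 0,"rx": 0,"ry": 0,"rz": 0,"hand": 0},{"dx": 0,"dy": 0,"dz": 0,"rx": 0,"ry": 0,"rz": 0,"hand": 0}]'

```text
t: 25.2
eef_pos: [0.5931, 0.185, 0.0516]
tcp_rot: [2.478, 1.931, 0.002]
contact_force: [-2.0, -0.1, 6.4]
width: 0.553
grip_force: 25.0
```

Run:
```python
from h import *
st();togo([.5924,.1847,.05],-.25)
```

```text
pos [0.5931 0.185  0.0516] F [-2.  -0.1  6.4] M [ 0.01  0.28 -0.03] w 51.4 25.0 t 25.2
shift(tool now) [-0.0005 -0.0006  0.0016] rz 0.0031 tilt [0.0012 0.0003] t 25.2
```

Emit:
play_rows --plan '[{"dx": 0,"dy": 0,"dz": 0,"rx": 0,"ry": 0,"rz": 0.1,"hand": 0},{"dx": 0,"dy": 0,"dz": 0,"rx": 0,"ry": 0,"rz": 0.1,"hand": 0},{"dx": 0,"dy": 0,"dz": 0,"rx": 0,"ry": 0,"rz": 0,"hand": 0},{"dx": 0,"dy": 0,"dz": 0,"rx": 0,"ry": 0,"rz": 0,"hand": 0}]'

```text
t: 25.6
eef_pos: [0.5931, 0.1853, 0.0513]
tcp_rot: [-2.657, -1.675, -0.002]
contact_force: [-2.2, 1.8, 6.3]
width: 0.552
grip_force: 25.0
```

Run:
```python
from h import *
st();togo([.5924,.1847,.05],-.45)
```

```text
pos [0.5931 0.1853 0.0513] F [-2.2  1.8  6.3] M [ 0.12  0.27 -0.07] w 51.4 25.0 t 25.6
shift(tool now) [-0.0008 -0.0003  0.0013] rz 0.0042 tilt [0.0009 0.0007] t 25.6
```

Emit:
play_rows --plan '[{"dx": 0,"dy": 0,"dz": 0,"rx": 0,"ry": 0,"rz": 0.1,"hand": 0},{"dx": 0,"dy": 0,"dz": 0,"rx": 0,"ry": 0,"rz": 0.05,"hand": 0},{"dx": 0,"dy": 0,"dz": 0,"rx": 0,"ry": 0,"rz": 0,"hand": 0},{"dx": 0,"dy": 0,"dz": 0,"rx": 0,"ry": 0,"rz": 0,"hand": 0}]'

```text
t: 26.0
eef_pos: [0.5928, 0.185, 0.051]
tcp_rot: [-2.775, -1.473, -0.0]
contact_force: [-2.4, 1.3, 6.0]
width: 0.55
grip_force: 25.0
```

Run:
```python
from h import *
st();togo([.5924,.1847,.05],-.60)
m=camera_model('wrist');im,d=get_image('wrist');save('w6',im,(170,100,470,400),2)
```

```text
pos [0.5928 0.185  0.051 ] F [-2.4  1.3  6. ] M [0.11 0.31 0.48] w 51.1 25.0 t 26.0
shift(tool now) [-0.0005 -0.0001  0.001 ] rz 0.0051 tilt [0.0002 0.0001] t 26.0
```

View pics/w6.png

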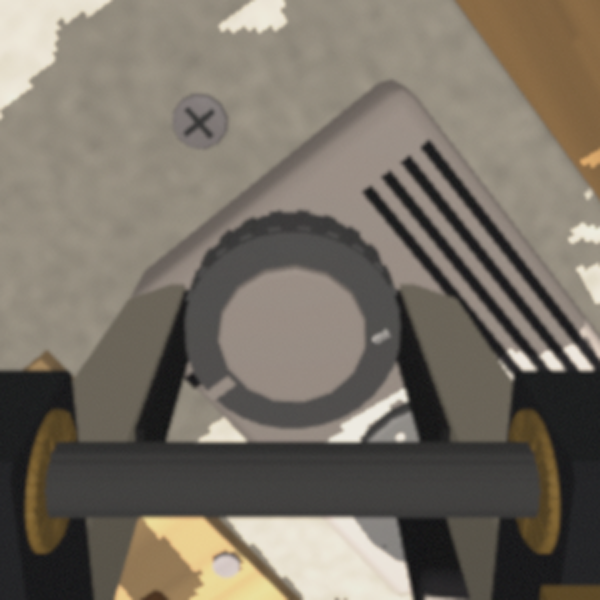

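Emit:
play_rows --plan '[{"dx": 0,"dy": 0,"dz": 0,"rx": 0,"ry": 0,"rz": 0,"hand": 0.85},{"dx": 0,"dy": 0,"dz": 0,"rx": 0,"ry": 0,"rz": 0,"hand": 0.85},{"dx": 0,"dy": 0,"dz": 0,"rx": 0,"ry": 0,"rz": 0,"hand": 0.85},{"dx": 0,"dy": 0,"dz": -0.03,"rx": 0,"ry": 0,"rz": 0,"hand": 0.85},{"dx": 0,"dy": 0,"dz": -0.045,"rx": 0,"ry": 0,"rz": 0,"hand": 1},{"dx": 0,"dy": 0,"dz": -0.045,"rx": 0,"ry": 0,"rz": -0.1,"hand": 1},{"dx": 0,"dy": 0,"dz": -0.045,"rx": 0,"ry": 0,"rz": -0.1,"hand": 1},{"dx": 0,"dy": 0,"dz": -0.045,"rx": 0,"ry": 0,"rz": -0.13,"hand": 1},{"dx": 0,"dy": 0,"dz": -0.03,"rx": 0,"ry": 0,"rz": -0.13,"hand": 1},{"dx": 0,"dy": 0,"dz": -0.03,"rx": 0,"ry": 0,"rz": -0.135,"hand": 1},{"dx": -0.045,"dy": -0.007,"dz": 0,"rx": 0,"ry": 0,"rz": 0,"hand": 1},{"dx": -0.045,"dy": -0.007,"dz": 0,"rx": 0,"ry": 0,"rz": 0,"hand": 1},{"dx": -0.045,"dy": -0.007,"dz": 0,"rx": 0,"ry": 0,"rz": 0,"hand": 1},{"dx": -0.045,"dy": -0.007,"dz": 0,"rx": 0,"ry": 0,"rz": 0,"hand": 1},{"dx": -0.045,"dy": -0.007,"dz": 0,"rx": 0,"ry": 0,"rz": 0,"hand": 1},{"dx": -0.045,"dy": -0.007,"dz": 0,"rx": 0,"ry": 0,"rz": 0,"hand": 1},{"dx": -0.045,"dy": -0.007,"dz": 0,"rx": 0,"ry": 0,"rz": 0,"hand": 1},{"dx": -0.045,"dy": -0.007,"dz": 0,"rx": 0,"ry": 0,"rz": 0,"hand": 1},{"dx": -0.045,"dy": -0.007,"dz": 0,"rx": 0,"ry": 0,"rz": 0,"hand": 1},{"dx": -0.045,"dy": -0.007,"dz": 0,"rx": 0,"ry": 0,"rz": 0,"hand": 1}]'

```text
t: 28.05
eef_pos: [0.5196, -0.2665, 0.3203]
tcp_rot: [-2.227, -2.216, -0.0]
contact_force: [1.8, 0.1, 0.3]
width: 1.003
grip_force: 0.0
```

Emit:
play_rows --plan '[{"dx": -0.045,"dy": 0,"dz": 0,"rx": 0,"ry": 0,"rz": 0,"hand": 1},{"dx": -0.03,"dy": 0,"dz": 0,"rx": 0,"ry": 0,"rz": 0,"hand": 1},{"dx": 0,"dy": 0,"dz": 0,"rx": 0,"ry": 0,"rz": 0,"hand": 1},{"dx": 0,"dy": 0,"dz": 0,"rx": 0,"ry": 0,"rz": 0,"hand": 1},{"dx": 0,"dy": 0,"dz": 0,"rx": 0,"ry": 0,"rz": 0,"hand": 1}]'

```text
t: 28.55
eef_pos: [0.52, -0.3386, 0.3205]
tcp_rot: [-2.226, -2.216, -0.001]
contact_force: [-0.2, 0.4, -0.7]
width: 1.002
grip_force: 0.0
```

```bash
cat >> h.py <<'E'
def look_panels(names,f):
    st();m=camera_model('wrist');im,d=get_image('wrist');X=cloud(d,m);save(f,im);np.savez('/tmp/'+f,im=im,d=d,**m)
    for n in names:
        for r in trace('wrist',n)[:4]:
            g=r['region'];px=im[g].astype(float).mean(0)
            try: c,a,sz,h,ha,hs=panel(r,m,X);print(n,round(r['score'],2),np.round(r['bbox']),np.round(c,4),round(a,3),np.round(sz,1),'H',np.round(h,4),round(ha,3),np.round(hs,1),'rgb',px.round())
            except Exception as e: print(n,r['bbox'],e)
E
python3 - <<'E'
from h import *
look_panels(['panel_gear_mid','panel_beads_mid'],'w7')
E
```

```text
pos [ 0.52   -0.3386  0.3205] F [-0.2  0.4 -0.7] M [-0.03 -0.1  -0.04] w 93.2 0.0 t 28.55
panel_gear_mid 0.98 [ 43. 153. 149. 224.] [ 0.2105 -0.3827] -1.419 [130.8  82.7] H [ 0.2144 -0.381 ] -1.43 [56.7 24.7] rgb [ 91. 153.  82.]
panel_gear_mid 0.48 [184. 305. 218. 363.] [ 0.341 -0.626] -0.394 [116.6  21.3] H [ 0.3315 -0.6268] 1.568 [10.4  1.8] rgb [ 57.  85. 145.]
panel_beads_mid 0.71 [338.  13. 451. 127.] [ 0.6186 -0.2288] -0.826 [127.6  81.2] H [ 0.6159 -0.23  ] -0.826 [73.9 24.3] rgb [186. 160. 112.]
```

Run:
```python
from h import *
togo([.6184,-.2287,.027],-.826)
```

```text
shift(tool now) [0.1101 0.0976 0.2941] rz 0.8223 tilt [ 0.0005 -0.0002] t 28.7
```

Emit:
play_rows --newtons 30 --plan '[{"dx": 0.0275,"dy": 0.0244,"dz": 0.02,"rx": 0,"ry": 0,"rz": 0,"hand": 1},{"dx": 0.0275,"dy": 0.0244,"dz": 0.02,"rx": 0,"ry": 0,"rz": 0,"hand": 1},{"dx": 0.0275,"dy": 0.0244,"dz": 0.02,"rx": 0,"ry": 0,"rz": 0,"hand": 1},{"dx": 0.0276,"dy": 0.0244,"dz": 0.02,"rx": 0,"ry": 0,"rz": 0,"hand": 1},{"dx": 0,"dy": 0,"dz": 0.02,"rx": 0,"ry": 0,"rz": 0.137,"hand": 1},{"dx": 0,"dy": 0,"dz": 0.02,"rx": 0,"ry": 0,"rz": 0.137,"hand": 1},{"dx": 0,"dy": 0,"dz": 0.02,"rx": 0,"ry": 0,"rz": 0.137,"hand": 1},{"dx": 0,"dy": 0,"dz": 0.02,"rx": 0,"ry": 0,"rz": 0.137,"hand": 1},{"dx": 0,"dy": 0,"dz": 0.02,"rx": 0,"ry": 0,"rz": 0.137,"hand": 1},{"dx": 0,"dy": 0,"dz": 0.02,"rx": 0,"ry": 0,"rz": 0.137,"hand": 1},{"dx": 0,"dy": 0,"dz": 0.04,"rx": 0,"ry": 0,"rz": 0,"hand": 1},{"dx": 0,"dy": 0,"dz": 0.03,"rx": 0,"ry": 0,"rz": 0,"hand": 1},{"dx": 0,"dy": 0,"dz": 0.024,"rx": 0,"ry": 0,"rz": 0,"hand": 1},{"dx": 0,"dy": 0,"dz": 0,"rx": 0,"ry": 0,"rz": 0,"hand": 1},{"dx": 0,"dy": 0,"dz": 0,"rx": 0,"ry": 0,"rz": 0,"hand": 1},{"dx": 0,"dy": 0,"dz": 0,"rx": 0,"ry": 0,"rz": 0,"hand": 1}]'

```text
t: 30.3
eef_pos: [0.6195, -0.2304, 0.0287]
tcp_rot: [2.924, 1.141, 0.003]
contact_force: [0.3, -0.4, -0.2]
width: 0.996
grip_force: 0.0
```

Run:
```python
from h import *
st();togo([.6184,-.2287,.027],-.826)
```

```text
pos [ 0.6195 -0.2304  0.0287] F [ 0.3 -0.4 -0.2] M [-0.01  0.04  0.03] w 92.6 0.0 t 30.3
shift(tool now) [ 0.0004 -0.002   0.0017] rz -0.0009 tilt [ 0.0029 -0.0017] t 30.3
```

Emit:
play_rows --newtons 30 --plan '[{"dx": 0,"dy": 0,"dz": 0,"rx": 0,"ry": 0,"rz": 0,"hand": 0},{"dx": 0,"dy": 0,"dz": 0,"rx": 0,"ry": 0,"rz": 0,"hand": 0},{"dx": 0,"dy": 0,"dz": 0,"rx": 0,"ry": 0,"rz": 0,"hand": 0},{"dx": 0,"dy": 0,"dz": 0,"rx": 0,"ry": 0,"rz": 0,"hand": 0},{"dx": 0,"dy": 0,"dz": 0,"rx": 0,"ry": 0,"rz": 0,"hand": 0},{"dx": 0,"dy": 0,"dz": 0,"rx": 0,"ry": 0,"rz": 0,"hand": 0},{"dx": 0,"dy": 0,"dz": 0,"rx": 0,"ry": 0,"rz": 0,"hand": 0},{"dx": 0,"dy": 0,"dz": 0,"rx": 0,"ry": 0,"rz": 0,"hand": 0},{"dx": 0,"dy": 0,"dz": 0,"rx": 0,"ry": 0,"rz": 0,"hand": 0},{"dx": 0,"dy": 0,"dz": 0,"rx": 0,"ry": 0,"rz": 0,"hand": 0}]'

```text
t: 31.3
eef_pos: [0.618, -0.2301, 0.0265]
tcp_rot: [-2.927, -1.141, 0.0]
contact_force: [0.1, -0.2, 0.1]
width: 0.258
grip_force: 30.0
```

Run:
```python
from h import *
st();togo([.6184,-.2287,.027],-.826);togo([.47,.21,.27],.0935)
```

```text
pos [ 0.618  -0.2301  0.0265] F [ 0.1 -0.2  0.1] M [-0.03  0.04  0.01] w 24.0 30.0 t 31.3
shift(tool now) [ 0.0012 -0.0007 -0.0005] rz -0.0016 tilt [-0.0003  0.0002] t 31.3
shift(tool now) [ 0.1888 -0.4242 -0.2434] rz -0.9211 tilt [-0.0003  0.0002] t 31.3
```

Emit:
play_rows --plan '[{"dx": 0,"dy": 0,"dz": -0.02,"rx": 0,"ry": 0,"rz": 0,"hand": 0},{"dx": 0,"dy": 0,"dz": -0.03,"rx": 0,"ry": 0,"rz": 0,"hand": 0},{"dx": 0,"dy": 0,"dz": -0.04,"rx": 0,"ry": 0,"rz": 0,"hand": 0},{"dx": 0,"dy": 0,"dz": -0.04,"rx": 0,"ry": 0,"rz": 0,"hand": 0},{"dx": 0,"dy": 0,"dz": -0.03,"rx": 0,"ry": 0,"rz": -0.13,"hand": 0},{"dx": 0,"dy": 0,"dz": -0.03,"rx": 0,"ry": 0,"rz": -0.13,"hand": 0},{"dx": 0,"dy": 0,"dz": -0.01,"rx": 0,"ry": 0,"rz": -0.13,"hand": 0},{"dx": 0,"dy": 0,"dz": 0,"rx": 0,"ry": 0,"rz": -0.13,"hand": 0},{"dx": 0,"dy": 0,"dz": 0,"rx": 0,"ry": 0,"rz": -0.13,"hand": 0},{"dx": 0,"dy": 0,"dz": 0,"rx": 0,"ry": 0,"rz": -0.13,"hand": 0},{"dx": 0,"dy": 0,"dz": 0,"rx": 0,"ry": 0,"rz": -0.141,"hand": 0},{"dx": 0.04,"dy": 0.005,"dz": 0,"rx": 0,"ry": 0,"rz": 0,"hand": 0},{"dx": 0.04,"dy": 0.005,"dz": 0,"rx": 0,"ry": 0,"rz": 0,"hand": 0},{"dx": 0.04,"dy": 0.005,"dz": 0,"rx": 0,"ry": 0,"rz": 0,"hand": 0},{"dx": 0.04,"dy": 0.005,"dz": 0,"rx": 0,"ry": 0,"rz": 0,"hand": 0},{"dx": 0.04,"dy": 0.005,"dz": 0,"rx": 0,"ry": 0,"rz": 0,"hand": 0},{"dx": 0.04,"dy": 0.006,"dz": 0,"rx": 0,"ry": 0,"rz": 0,"hand": 0},{"dx": 0,"dy": 0,"dz": 0,"rx": 0,"ry": 0,"rz": 0,"hand": 0},{"dx": 0,"dy": 0,"dz": 0,"rx": 0,"ry": 0,"rz": 0,"hand": 0},{"dx": 0,"dy": 0,"dz": 0,"rx": 0,"ry": 0,"rz": 0,"hand": 0}]'

```text
t: 33.3
eef_pos: [0.6265, 0.0108, 0.2263]
tcp_rot: [2.116, 2.322, -0.001]
contact_force: [0.3, -0.8, -2.4]
width: 0.254
grip_force: 30.0
```

```bash
cat >> h.py <<'E'
def held(f):
    """hole of the held panel, in the tool's plane: bounds along panel x (left, right incl. slot) and y"""
    m=camera_model('wrist');s=ctrl.get_state();im,d=get_image('wrist');X=cloud(d,m);np.savez('/tmp/'+f,im=im,d=d,**m);save(f,im)
    z=s['eef_pos'][2];R=Ro.from_rotvec(s['tcp_rot']).as_matrix()
    k=(X[:,:,2]<z-.06).astype(np.uint8);k[:128]=0;k[190:]=0;k[:,:255]=0;k[:,375:]=0
    n,l,q,ce=cv2.connectedComponentsWithStats(k)
    for i in range(1,n):
        if 800<q[i,4]<3000:
            v,u=np.nonzero(l==i);P=plane(m,np.c_[u,v],z-.021)-s['eef_pos'][:2]
            T=np.c_[P@R[:2,1],P@R[:2,0]];print('x',T[:,0].min(),T[:,0].max(),'(-.0185,.0135) y',T[:,1].min(),T[:,1].max(),'mid',(T[:,1].min()+T[:,1].max())/2,'plate z-tcp',np.nanmedian(X[195:210,262:275,2])-z)
E
python3 - <<'E'
from h import *
st();held('w8');togo([.626,.0183,.065],.0935)
E
```

```text
pos [0.6265 0.0108 0.2263] F [ 0.3 -0.8 -2.4] M [-0.05 -0.12  0.04] w 23.6 30.0 t 33.3
x -0.018405833867019283 0.013103691768721455 (-.0185,.0135) y 0.039863611917121185 0.059556401699626144 mid 0.04971000680837366 plate z-tcp -0.019407751632153747
shift(tool now) [0.008  0.0002 0.1613] rz -0.0013 tilt [-0.0003 -0.0005] t 33.35
```

Emit:
play_rows --plan '[{"dx": 0.0066,"dy": 0.0002,"dz": 0.04,"rx": 0,"ry": 0,"rz": -0.0013,"hand": 0},{"dx": 0,"dy": 0,"dz": 0.04,"rx": 0,"ry": 0,"rz": 0,"hand": 0},{"dx": 0,"dy": 0,"dz": 0.04,"rx": 0,"ry": 0,"rz": 0,"hand": 0},{"dx": 0,"dy": 0,"dz": 0.02,"rx": 0,"ry": 0,"rz": 0,"hand": 0},{"dx": 0,"dy": 0,"dz": 0.012,"rx": 0,"ry": 0,"rz": 0,"hand": 0},{"dx": 0,"dy": 0,"dz": 0,"rx": 0,"ry": 0,"rz": 0,"hand": 0},{"dx": 0,"dy": 0,"dz": 0,"rx": 0,"ry": 0,"rz": 0,"hand": 0},{"dx": 0,"dy": 0,"dz": 0,"rx": 0,"ry": 0,"rz": 0,"hand": 0},{"dx": 0,"dy": 0,"dz": 0,"rx": 0,"ry": 0,"rz": 0,"hand": 0},{"dx": 0,"dy": 0,"dz": 0,"rx": 0,"ry": 0,"rz": 0,"hand": 0}]'

```text
t: 34.35
eef_pos: [0.6268, 0.0183, 0.0757]
tcp_rot: [2.113, 2.323, 0.002]
contact_force: [0.8, -0.0, -0.7]
width: 0.258
grip_force: 30.0
```

Run:
```python
from h import *
st();togo([.6261,.0169,.045],.0935)
```

```text
pos [0.6268 0.0183 0.0757] F [ 0.8 -0.  -0.7] M [-0.08 -0.05  0.02] w 24.0 30.0 t 34.35
shift(tool now) [-0.0013 -0.0008  0.0307] rz 0.0013 tilt [ 0.0019 -0.0003] t 34.35
```

Emit:
play_rows --plan '[{"dx": -0.001,"dy": -0.0003,"dz": 0.009,"rx": 0,"ry": 0,"rz": 0.0013,"hand": 0},{"dx": 0,"dy": 0,"dz": 0.006,"rx": 0,"ry": 0,"rz": 0,"hand": 0},{"dx": 0,"dy": 0,"dz": 0.003,"rx": 0,"ry": 0,"rz": 0,"hand": 0},{"dx": 0,"dy": 0,"dz": 0.003,"rx": 0,"ry": 0,"rz": 0,"hand": 0},{"dx": 0,"dy": 0,"dz": 0,"rx": 0,"ry": 0,"rz": 0,"hand": 0},{"dx": 0,"dy": 0,"dz": 0,"rx": 0,"ry": 0,"rz": 0,"hand": 0},{"dx": 0,"dy": 0,"dz": 0,"rx": 0,"ry": 0,"rz": 0,"hand": 0},{"dx": 0,"dy": 0,"dz": 0,"rx": 0,"ry": 0,"rz": 0,"hand": 0}]'

```text
t: 35.15
eef_pos: [0.6262, 0.0173, 0.0538]
tcp_rot: [2.115, 2.322, 0.001]
contact_force: [0.4, -0.3, -1.3]
width: 0.256
grip_force: 30.0
```

Run:
```python
from h import *
st();togo([.6261,.0169,.045],.0935)
```

```text
pos [0.6262 0.0173 0.0538] F [ 0.4 -0.3 -1.3] M [-0.05 -0.04  0.01] w 23.8 30.0 t 35.15
shift(tool now) [-0.0004 -0.0001  0.0088] rz -0.0001 tilt [ 0.0006 -0.    ] t 35.15
```

Through the heads with no contact. Lower and slide.

Emit:
play_rows --plan '[{"dx": -0.0003,"dy": 0,"dz": 0.004,"rx": 0,"ry": 0,"rz": 0,"hand": 0},{"dx": 0,"dy": 0,"dz": 0.003,"rx": 0,"ry": 0,"rz": 0,"hand": 0},{"dx": 0,"dy": 0,"dz": 0.0018,"rx": 0,"ry": 0,"rz": 0,"hand": 0},{"dx": 0,"dy": 0,"dz": 0,"rx": 0,"ry": 0,"rz": 0,"hand": 0},{"dx": 0,"dy": 0,"dz": 0,"rx": 0,"ry": 0,"rz": 0,"hand": 0},{"dx": 0,"dy": -0.005,"dz": 0,"rx": 0,"ry": 0,"rz": 0,"hand": 0},{"dx": 0,"dy": -0.005,"dz": 0,"rx": 0,"ry": 0,"rz": 0,"hand": 0},{"dx": 0,"dy": -0.005,"dz": 0,"rx": 0,"ry": 0,"rz": 0,"hand": 0},{"dx": 0,"dy": -0.0025,"dz": 0,"rx": 0,"ry": 0,"rz": 0,"hand": 0},{"dx": 0,"dy": -0.001,"dz": 0,"rx": 0,"ry": 0,"rz": 0,"hand": 0},{"dx": 0,"dy": 0,"dz": 0,"rx": 0,"ry": 0,"rz": 0,"hand": 0},{"dx": 0,"dy": 0,"dz": 0,"rx": 0,"ry": 0,"rz": 0,"hand": 0}]'

```text
t: 36.35
eef_pos: [0.6083, 0.0153, 0.0451]
tcp_rot: [2.115, 2.322, 0.002]
contact_force: [3.5, 0.9, -2.0]
width: 0.257
grip_force: 30.0
```

Run:
```python
from h import *
st();togo([.6261-.0184,.0169-.0017,.045],.0935)
```

```text
pos [0.6083 0.0153 0.0451] F [ 3.5  0.9 -2. ] M [ 0.25 -0.79 -0.04] w 23.9 30.0 t 36.35
shift(tool now) [-0.     -0.0007  0.0001] rz -0.0002 tilt [0.0016 0.0001] t 36.35
```

Emit:
play_rows --plan '[{"dx": 0,"dy": -0.001,"dz": 0,"rx": 0,"ry": 0,"rz": 0,"hand": 0},{"dx": 0,"dy": -0.001,"dz": 0,"rx": 0,"ry": 0,"rz": 0,"hand": 0},{"dx": 0,"dy": 0,"dz": 0,"rx": 0,"ry": 0,"rz": 0,"hand": 0},{"dx": 0,"dy": 0.0015,"dz": 0,"rx": 0,"ry": 0,"rz": 0,"hand": 0},{"dx": 0,"dy": 0,"dz": 0,"rx": 0,"ry": 0,"rz": 0,"hand": 0.5},{"dx": 0,"dy": 0,"dz": 0,"rx": 0,"ry": 0,"rz": 0,"hand": 0.5},{"dx": 0,"dy": 0,"dz": 0,"rx": 0,"ry": 0,"rz": 0,"hand": 0.5},{"dx": 0,"dy": 0,"dz": -0.02,"rx": 0,"ry": 0,"rz": 0,"hand": 0.5},{"dx": 0,"dy": 0,"dz": -0.04,"rx": 0,"ry": 0,"rz": 0,"hand": 0.5},{"dx": 0,"dy": 0,"dz": -0.045,"rx": 0,"ry": 0,"rz": 0,"hand": 1},{"dx": 0,"dy": 0,"dz": -0.045,"rx": 0,"ry": 0,"rz": 0,"hand": 1},{"dx": -0.0355,"dy": -0.0169,"dz": -0.015,"rx": 0,"ry": 0,"rz": 0,"hand": 1},{"dx": -0.0355,"dy": -0.0169,"dz": -0.015,"rx": 0,"ry": 0,"rz": 0,"hand": 1},{"dx": -0.0355,"dy": -0.0169,"dz": -0.015,"rx": 0,"ry": 0,"rz": 0,"hand": 1},{"dx": -0.0355,"dy": -0.0169,"dz": -0.015,"rx": 0,"ry": 0,"rz": 0,"hand": 1},{"dx": -0.0355,"dy": -0.0169,"dz": -0.015,"rx": 0,"ry": 0,"rz": 0,"hand": 1},{"dx": -0.0355,"dy": -0.0169,"dz": -0.015,"rx": 0,"ry": 0,"rz": 0,"hand": 1},{"dx": -0.0355,"dy": -0.0169,"dz": -0.015,"rx": 0,"ry": 0,"rz": 0,"hand": 1},{"dx": -0.0355,"dy": -0.0169,"dz": -0.015,"rx": 0,"ry": 0,"rz": 0,"hand": 1},{"dx": 0,"dy": 0,"dz": 0,"rx": 0,"ry": 0,"rz": 0,"hand": 1}]'

```text
t: 38.35
eef_pos: [0.4974, -0.285, 0.3166]
tcp_rot: [2.119, 2.315, -0.003]
contact_force: [-0.0, 0.3, -0.6]
width: 1.006
grip_force: 0.0
```

Emit:
play_rows --plan '[{"dx": 0,"dy": 0,"dz": 0,"rx": 0,"ry": 0,"rz": 0,"hand": 1},{"dx": 0,"dy": 0,"dz": 0,"rx": 0,"ry": 0,"rz": 0,"hand": 1},{"dx": 0,"dy": 0,"dz": 0,"rx": 0,"ry": 0,"rz": 0,"hand": 1},{"dx": 0,"dy": 0,"dz": 0,"rx": 0,"ry": 0,"rz": 0,"hand": 1}]'

```text
t: 38.75
eef_pos: [0.4992, -0.2789, 0.3143]
tcp_rot: [-2.113, -2.324, -0.0]
contact_force: [-0.3, 0.4, -0.4]
width: 0.998
grip_force: 0.0
```

Run:
```python
from h import *
look_panels(['panel_gear_mid'],'w9')
```

```text
pos [ 0.4992 -0.2789  0.3143] F [-0.3  0.4 -0.4] M [-0.03 -0.12 -0.01] w 92.8 0.0 t 38.75
panel_gear_mid 0.85 [252.  44. 352. 163.] [ 0.4716 -0.2155] -0.432 [129.3  82. ] H [ 0.4713 -0.2157] -0.434 [51.3 23.7] rgb [213. 185. 130.]
panel_gear_mid 0.61 [170. 319. 225. 389.] [ 0.3529 -0.6431] -1.223 [60.6 41.2] H [ 0.3309 -0.6036] 0.321 [46.1 28. ] rgb [106. 109. 130.]
panel_gear_mid 0.56 [ 54. 181. 162. 240.] [ 0.2111 -0.3826] -1.442 [130.2  82.1] H [ 0.2143 -0.3799] -1.415 [56.6 25.3] rgb [ 93. 153.  82.]
```

View pics/w9.png

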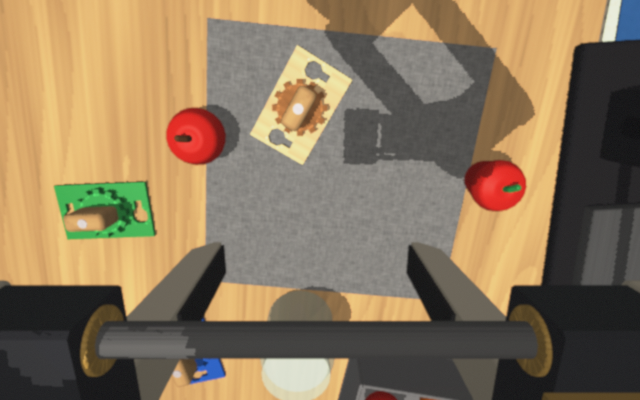

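Run:
```python
from h import *
togo([.4716,-.2155,.027],-.432)
```

```text
shift(tool now) [ 0.0659 -0.0214  0.2876] rz 0.5269 tilt [-0.0004  0.0004] t 38.85
```

Emit:
play_rows --newtons 30 --plan '[{"dx": 0.033,"dy": -0.0107,"dz": 0.02,"rx": 0,"ry": 0,"rz": 0,"hand": 1},{"dx": 0.0329,"dy": -0.0107,"dz": 0.02,"rx": 0,"ry": 0,"rz": 0,"hand": 1},{"dx": 0,"dy": 0,"dz": 0.035,"rx": 0,"ry": 0,"rz": 0.1317,"hand": 1},{"dx": 0,"dy": 0,"dz": 0.035,"rx": 0,"ry": 0,"rz": 0.1317,"hand": 1},{"dx": 0,"dy": 0,"dz": 0.035,"rx": 0,"ry": 0,"rz": 0.1317,"hand": 1},{"dx": 0,"dy": 0,"dz": 0.035,"rx": 0,"ry": 0,"rz": 0.1317,"hand": 1},{"dx": 0,"dy": 0,"dz": 0.04,"rx": 0,"ry": 0,"rz": 0,"hand": 1},{"dx": 0,"dy": 0,"dz": 0.03,"rx": 0,"ry": 0,"rz": 0,"hand": 1},{"dx": 0,"dy": 0,"dz": 0.025,"rx": 0,"ry": 0,"rz": 0,"hand": 1},{"dx": 0,"dy": 0,"dz": 0.0126,"rx": 0,"ry": 0,"rz": 0,"hand": 1},{"dx": 0,"dy": 0,"dz": 0,"rx": 0,"ry": 0,"rz": 0,"hand": 1},{"dx": 0,"dy": 0,"dz": 0,"rx": 0,"ry": 0,"rz": 0,"hand": 1},{"dx": 0,"dy": 0,"dz": 0,"rx": 0,"ry": 0,"rz": 0,"hand": 1},{"dx": 0,"dy": 0,"dz": 0,"rx": 0,"ry": 0,"rz": 0,"hand": 1}]'

```text
t: 40.25
eef_pos: [0.4724, -0.2172, 0.0285]
tcp_rot: [2.645, 1.691, 0.001]
contact_force: [-0.0, -0.6, -0.7]
width: 1.001
grip_force: 0.0
```

Run:
```python
from h import *
st();togo([.4716,-.2155,.027],-.432)
```

```text
pos [ 0.4724 -0.2172  0.0285] F [-0.  -0.6 -0.7] M [0.01 0.   0.03] w 93.1 0.0 t 40.25
shift(tool now) [ 0.0012 -0.0014  0.0015] rz -0.0013 tilt [ 0.0021 -0.0016] t 40.25
```

Emit:
play_rows --newtons 30 --plan '[{"dx": 0.001,"dy": 0,"dz": 0,"rx": 0,"ry": 0,"rz": 0,"hand": 0},{"dx": 0,"dy": 0,"dz": 0,"rx": 0,"ry": 0,"rz": 0,"hand": 0},{"dx": 0,"dy": 0,"dz": 0,"rx": 0,"ry": 0,"rz": 0,"hand": 0},{"dx": 0,"dy": 0,"dz": 0,"rx": 0,"ry": 0,"rz": 0,"hand": 0},{"dx": 0,"dy": 0,"dz": 0,"rx": 0,"ry": 0,"rz": 0,"hand": 0},{"dx": 0,"dy": 0,"dz": 0,"rx": 0,"ry": 0,"rz": 0,"hand": 0},{"dx": 0,"dy": 0,"dz": 0,"rx": 0,"ry": 0,"rz": 0,"hand": 0},{"dx": 0,"dy": 0,"dz": 0,"rx": 0,"ry": 0,"rz": 0,"hand": 0},{"dx": 0,"dy": 0,"dz": 0,"rx": 0,"ry": 0,"rz": 0,"hand": 0},{"dx": 0,"dy": 0,"dz": 0,"rx": 0,"ry": 0,"rz": 0,"hand": 0}]'

```text
t: 41.25
eef_pos: [0.4719, -0.2156, 0.0271]
tcp_rot: [-2.647, -1.692, 0.0]
contact_force: [0.6, -0.3, -0.4]
width: 0.259
grip_force: 30.0
```

Run:
```python
from h import *
st();togo([.4716,-.2155,.027],-.432)
```

```text
pos [ 0.4719 -0.2156  0.0271] F [ 0.6 -0.3 -0.4] M [-0.   -0.05 -0.05] w 24.0 30.0 t 41.25
shift(tool now) [ 0.     -0.0003  0.0001] rz -0.0014 tilt [-0.0001  0.    ] t 41.25
```

Emit:
play_rows --plan '[{"dx": 0,"dy": 0,"dz": -0.02,"rx": 0,"ry": 0,"rz": 0,"hand": 0},{"dx": 0,"dy": 0,"dz": -0.03,"rx": 0,"ry": 0,"rz": 0,"hand": 0},{"dx": 0,"dy": 0,"dz": -0.04,"rx": 0,"ry": 0,"rz": -0.1315,"hand": 0},{"dx": 0,"dy": 0,"dz": -0.04,"rx": 0,"ry": 0,"rz": -0.1315,"hand": 0},{"dx": 0,"dy": 0,"dz": -0.035,"rx": 0,"ry": 0,"rz": -0.1315,"hand": 0},{"dx": 0,"dy": 0,"dz": -0.035,"rx": 0,"ry": 0,"rz": -0.1315,"hand": 0},{"dx": 0.0405,"dy": 0.005,"dz": 0,"rx": 0,"ry": 0,"rz": 0,"hand": 0},{"dx": 0.0405,"dy": 0.005,"dz": 0,"rx": 0,"ry": 0,"rz": 0,"hand": 0},{"dx": 0.0405,"dy": 0.005,"dz": 0,"rx": 0,"ry": 0,"rz": 0,"hand": 0},{"dx": 0.0405,"dy": 0.005,"dz": 0,"rx": 0,"ry": 0,"rz": 0,"hand": 0},{"dx": 0.0405,"dy": 0.005,"dz": 0,"rx": 0,"ry": 0,"rz": 0,"hand": 0},{"dx": 0.0405,"dy": 0.005,"dz": 0,"rx": 0,"ry": 0,"rz": 0,"hand": 0},{"dx": 0.0405,"dy": 0.005,"dz": 0,"rx": 0,"ry": 0,"rz": 0,"hand": 0},{"dx": 0.0405,"dy": 0.005,"dz": 0,"rx": 0,"ry": 0,"rz": 0,"hand": 0},{"dx": 0.0405,"dy": 0.005,"dz": 0,"rx": 0,"ry": 0,"rz": 0,"hand": 0},{"dx": 0.0405,"dy": 0.005,"dz": 0,"rx": 0,"ry": 0,"rz": 0,"hand": 0},{"dx": 0.0405,"dy": 0.005,"dz": 0,"rx": 0,"ry": 0,"rz": 0,"hand": 0},{"dx": 0.0405,"dy": 0.005,"dz": 0,"rx": 0,"ry": 0,"rz": 0,"hand": 0},{"dx": 0,"dy": 0,"dz": 0,"rx": 0,"ry": 0,"rz": 0,"hand": 0},{"dx": 0,"dy": 0,"dz": 0,"rx": 0,"ry": 0,"rz": 0,"hand": 0}]'

```text
t: 43.25
eef_pos: [0.486, 0.2744, 0.2265]
tcp_rot: [-2.113, -2.324, 0.002]
contact_force: [-0.6, 0.1, -1.4]
width: 0.257
grip_force: 30.0
```

Emit:
play_rows --plan '[{"dx": 0,"dy": 0,"dz": 0,"rx": 0,"ry": 0,"rz": 0,"hand": 0},{"dx": 0,"dy": 0,"dz": 0,"rx": 0,"ry": 0,"rz": 0,"hand": 0},{"dx": 0,"dy": 0,"dz": 0,"rx": 0,"ry": 0,"rz": 0,"hand": 0}]'

```text
t: 43.55
eef_pos: [0.4869, 0.2727, 0.2273]
tcp_rot: [2.118, 2.32, -0.0]
contact_force: [-0.4, 0.0, -2.2]
width: 0.253
grip_force: 30.0
```

Run:
```python
from h import *
st();held('w10');togo([.4857,.2742,.0745],.0935)
```

```text
pos [0.4869 0.2727 0.2273] F [-0.4  0.  -2.2] M [-0.04 -0.11  0.  ] w 23.5 30.0 t 43.55
x -0.018437564944169912 0.013124918991213647 (-.0185,.0135) y 0.03878026813007365 0.05801759194294069 mid 0.04839893003650717 plate z-tcp -0.019935626292292036
shift(tool now) [ 0.0015 -0.0012  0.1528] rz -0.0025 tilt [ 0.0002 -0.0001] t 43.6
```

Emit:
play_rows --plan '[{"dx": 0.0013,"dy": -0.0012,"dz": 0.04,"rx": 0,"ry": 0,"rz": -0.0025,"hand": 0},{"dx": 0,"dy": 0,"dz": 0.04,"rx": 0,"ry": 0,"rz": 0,"hand": 0},{"dx": 0,"dy": 0,"dz": 0.04,"rx": 0,"ry": 0,"rz": 0,"hand": 0},{"dx": 0,"dy": 0,"dz": 0.02,"rx": 0,"ry": 0,"rz": 0,"hand": 0},{"dx": 0,"dy": 0,"dz": 0.012,"rx": 0,"ry": 0,"rz": 0,"hand": 0},{"dx": 0,"dy": 0,"dz": 0,"rx": 0,"ry": 0,"rz": 0,"hand": 0},{"dx": 0,"dy": 0,"dz": 0,"rx": 0,"ry": 0,"rz": 0,"hand": 0},{"dx": 0,"dy": 0,"dz": 0,"rx": 0,"ry": 0,"rz": 0,"hand": 0},{"dx": 0,"dy": 0,"dz": 0,"rx": 0,"ry": 0,"rz": 0,"hand": 0},{"dx": 0,"dy": 0,"dz": 0,"rx": 0,"ry": 0,"rz": 0,"hand": 0},{"dx": 0,"dy": 0,"dz": 0,"rx": 0,"ry": 0,"rz": 0,"hand": 0}]'

```text
t: 44.7
eef_pos: [0.4857, 0.2751, 0.0757]
tcp_rot: [2.113, 2.324, 0.001]
contact_force: [-0.7, 0.7, -1.6]
width: 0.257
grip_force: 30.0
```

Run:
```python
from h import *
st();togo([.4857,.2740,.045],.0935)
```

```text
pos [0.4857 0.2751 0.0757] F [-0.7  0.7 -1.6] M [-0.03 -0.1  -0.02] w 23.9 30.0 t 44.7
shift(tool now) [-0.0011 -0.0001  0.0307] rz 0.0017 tilt [0.001  0.0003] t 44.7
```

Emit:
play_rows --plan '[{"dx": -0.0009,"dy": 0,"dz": 0.009,"rx": 0,"ry": 0,"rz": 0.0015,"hand": 0},{"dx": 0,"dy": 0,"dz": 0.006,"rx": 0,"ry": 0,"rz": 0,"hand": 0},{"dx": 0,"dy": 0,"dz": 0.003,"rx": 0,"ry": 0,"rz": 0,"hand": 0},{"dx": 0,"dy": 0,"dz": 0.003,"rx": 0,"ry": 0,"rz": 0,"hand": 0},{"dx": 0,"dy": 0,"dz": 0,"rx": 0,"ry": 0,"rz": 0,"hand": 0},{"dx": 0,"dy": 0,"dz": 0,"rx": 0,"ry": 0,"rz": 0,"hand": 0},{"dx": 0,"dy": 0,"dz": 0,"rx": 0,"ry": 0,"rz": 0,"hand": 0},{"dx": 0,"dy": 0,"dz": 0,"rx": 0,"ry": 0,"rz": 0,"hand": 0}]'

```text
t: 45.5
eef_pos: [0.4857, 0.2742, 0.0544]
tcp_rot: [2.115, 2.323, 0.001]
contact_force: [0.1, -0.0, -2.2]
width: 0.259
grip_force: 30.0
```

Run:
```python
from h import *
st();togo([.4857,.2740,.045],.0935)
```

```text
pos [0.4857 0.2742 0.0544] F [ 0.1 -0.  -2.2] M [-0.05 -0.07 -0.07] w 24.0 30.0 t 45.5
shift(tool now) [-0.0002  0.      0.0094] rz 0.0001 tilt [0.0005 0.0002] t 45.5
```

Emit:
play_rows --plan '[{"dx": -0.0002,"dy": 0,"dz": 0.004,"rx": 0,"ry": 0,"rz": 0,"hand": 0},{"dx": 0,"dy": 0,"dz": 0.003,"rx": 0,"ry": 0,"rz": 0,"hand": 0},{"dx": 0,"dy": 0,"dz": 0.0018,"rx": 0,"ry": 0,"rz": 0,"hand": 0},{"dx": 0,"dy": 0,"dz": 0,"rx": 0,"ry": 0,"rz": 0,"hand": 0},{"dx": 0,"dy": 0,"dz": 0,"rx": 0,"ry": 0,"rz": 0,"hand": 0},{"dx": 0,"dy": -0.005,"dz": 0,"rx": 0,"ry": 0,"rz": 0,"hand": 0},{"dx": 0,"dy": -0.005,"dz": 0,"rx": 0,"ry": 0,"rz": 0,"hand": 0},{"dx": 0,"dy": -0.005,"dz": 0,"rx": 0,"ry": 0,"rz": 0,"hand": 0},{"dx": 0,"dy": -0.0025,"dz": 0,"rx": 0,"ry": 0,"rz": 0,"hand": 0},{"dx": 0,"dy": -0.001,"dz": 0,"rx": 0,"ry": 0,"rz": 0,"hand": 0},{"dx": 0,"dy": 0,"dz": 0,"rx": 0,"ry": 0,"rz": 0,"hand": 0},{"dx": 0,"dy": 0,"dz": 0,"rx": 0,"ry": 0,"rz": 0,"hand": 0}]'

```text
t: 46.7
eef_pos: [0.4681, 0.2723, 0.0457]
tcp_rot: [2.114, 2.322, 0.003]
contact_force: [3.6, 0.1, -2.1]
width: 0.254
grip_force: 30.0
```

Run:
```python
from h import *
st();togo([.4857-.0184,.2740-.0017,.045],.0935)
```

```text
pos [0.4681 0.2723 0.0457] F [ 3.6  0.1 -2.1] M [-0.03 -0.9  -0.05] w 23.6 30.0 t 46.7
shift(tool now) [ 0.     -0.0008  0.0007] rz -0.0 tilt [0.0019 0.0005] t 46.7
```

Emit:
play_rows --plan '[{"dx": 0,"dy": -0.001,"dz": 0,"rx": 0,"ry": 0,"rz": 0,"hand": 0},{"dx": 0,"dy": -0.001,"dz": 0,"rx": 0,"ry": 0,"rz": 0,"hand": 0},{"dx": 0,"dy": 0,"dz": 0,"rx": 0,"ry": 0,"rz": 0,"hand": 0},{"dx": 0,"dy": 0.0015,"dz": 0,"rx": 0,"ry": 0,"rz": 0,"hand": 0},{"dx": 0,"dy": 0,"dz": 0,"rx": 0,"ry": 0,"rz": 0,"hand": 0.5},{"dx": 0,"dy": 0,"dz": 0,"rx": 0,"ry": 0,"rz": 0,"hand": 0.5},{"dx": 0,"dy": 0,"dz": 0,"rx": 0,"ry": 0,"rz": 0,"hand": 0.5},{"dx": 0,"dy": 0,"dz": -0.02,"rx": 0,"ry": 0,"rz": 0,"hand": 0.5},{"dx": 0,"dy": 0,"dz": -0.04,"rx": 0,"ry": 0,"rz": 0,"hand": 0.5},{"dx": 0,"dy": 0,"dz": -0.045,"rx": 0,"ry": 0,"rz": 0,"hand": 0.5},{"dx": 0,"dy": 0,"dz": -0.045,"rx": 0,"ry": 0,"rz": 0,"hand": 0.5},{"dx": 0,"dy": 0,"dz": -0.045,"rx": 0,"ry": 0,"rz": 0,"hand": 0.5},{"dx": -0.038,"dy": 0.0085,"dz": -0.015,"rx": 0,"ry": 0,"rz": 0,"hand": 0.5},{"dx": -0.038,"dy": 0.0085,"dz": -0.015,"rx": 0,"ry": 0,"rz": 0,"hand": 0.5},{"dx": -0.038,"dy": 0.0085,"dz": -0.015,"rx": 0,"ry": 0,"rz": 0,"hand": 0.5},{"dx": -0.038,"dy": 0.0085,"dz": -0.015,"rx": 0,"ry": 0,"rz": 0,"hand": 0.5},{"dx": -0.038,"dy": 0.0085,"dz": -0.015,"rx": 0,"ry": 0,"rz": 0,"hand": 0.5},{"dx": -0.036,"dy": 0.0085,"dz": -0.015,"rx": 0,"ry": 0,"rz": 0,"hand": 0.5},{"dx": 0,"dy": 0,"dz": 0,"rx": 0,"ry": 0,"rz": 0,"hand": 0.5},{"dx": 0,"dy": 0,"dz": 0,"rx": 0,"ry": 0,"rz": 0,"hand": 0.5}]'

```text
t: 48.7
eef_pos: [0.5381, 0.0515, 0.3301]
tcp_rot: [-2.116, -2.32, 0.0]
contact_force: [-1.0, -0.5, 0.3]
width: 0.502
grip_force: 0.0
```

Emit:
play_rows --plan '[{"dx": 0,"dy": 0,"dz": 0,"rx": 0,"ry": 0,"rz": 0,"hand": 0.5},{"dx": 0,"dy": 0,"dz": 0,"rx": 0,"ry": 0,"rz": 0,"hand": 0.5},{"dx": 0,"dy": 0,"dz": 0,"rx": 0,"ry": 0,"rz": 0,"hand": 0.5}]'

```text
t: 49.0
eef_pos: [0.5379, 0.0531, 0.33]
tcp_rot: [-2.112, -2.324, 0.001]
contact_force: [0.1, -0.6, 0.2]
width: 0.504
grip_force: 0.0
```

Run:
```python
from h import *
st();m=camera_model('wrist');im,d=get_image('wrist');X=cloud(d,m);save('w11',im,(150,0,450,300),2)
S={'bow FM':(.4902,.1398),'beads TR':(.618,.0176),'gear FL':(.4777,.2735)}
for n,p in S.items(): print(n,'expect',np.round(np.array(p)-.0105*np.array([.9956,.0934]),4))
for n in ['panel_bow_mid','panel_gear_mid','panel_beads_mid']:
    for r in trace('wrist',n)[:2]:
        try: c,a,sz,h,ha,hs=panel(r,m,X,.018);print(n,round(r['score'],2),np.round(c,4),round(a,3),np.round(sz,1))
        except Exception as e: print(n,e)
```

```text
pos [0.5379 0.0531 0.33  ] F [ 0.1 -0.6  0.2] M [-0.02 -0.13  0.  ] w 46.8 0.0 t 49.0
bow FM expect [0.4797 0.1388]
beads TR expect [0.6075 0.0166]
gear FL expect [0.4672 0.2725]
panel_bow_mid 0.58 [0.4786 0.1379] 0.091 [127.5  83.1]
panel_gear_mid 0.58 [0.4715 0.2222] -1.475 [79.6 28.1]
panel_beads_mid 0.63 [0.6077 0.0165] 0.097 [128.8  82.8]
panel_beads_mid 0.28 [0. 0.] 0.0 [0. 0.]
```

View pics/w11.png

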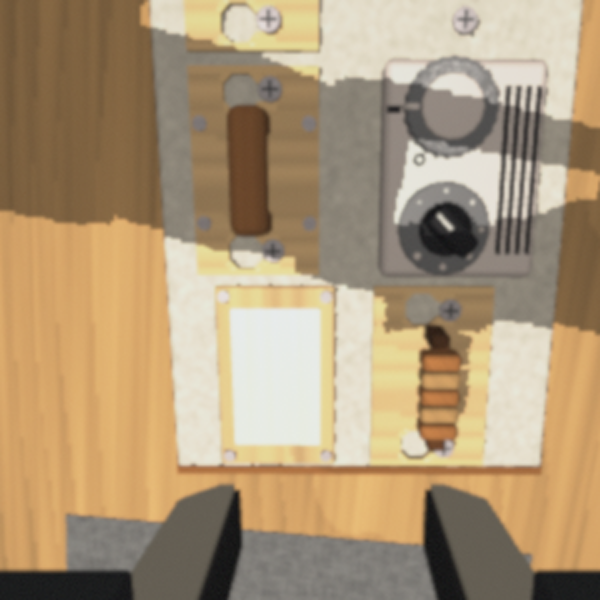

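Emit:
play_rows --plan '[{"dx": 0.04,"dy": 0,"dz": 0,"rx": 0,"ry": 0,"rz": 0,"hand": 0.5},{"dx": 0.04,"dy": 0,"dz": 0,"rx": 0,"ry": 0,"rz": 0,"hand": 0.5},{"dx": 0.04,"dy": 0,"dz": 0,"rx": 0,"ry": 0,"rz": 0,"hand": 0.5},{"dx": 0,"dy": 0,"dz": 0,"rx": 0,"ry": 0,"rz": 0,"hand": 0.5},{"dx": 0,"dy": 0,"dz": 0,"rx": 0,"ry": 0,"rz": 0,"hand": 0.5},{"dx": 0,"dy": 0,"dz": 0,"rx": 0,"ry": 0,"rz": 0,"hand": 0.5},{"dx": 0,"dy": 0,"dz": 0,"rx": 0,"ry": 0,"rz": 0,"hand": 0.5}]'

```text
t: 49.9
eef_pos: [0.5275, 0.1702, 0.3303]
tcp_rot: [2.117, 2.321, -0.0]
contact_force: [-0.2, 0.0, 0.0]
width: 0.501
grip_force: 0.0
```

Run:
```python
from h import *
st();m=camera_model('wrist');im,d=get_image('wrist');X=cloud(d,m)
for n in ['panel_gear_mid','panel_bow_mid']:
    for r in trace('wrist',n)[:2]:
        try: c,a,sz,h,ha,hs=panel(r,m,X,.018);g=r['region'];k=g&(X[:,:,2]<.031);print(n,round(r['score'],2),r['bbox'],np.round(c,4),round(a,3),np.round(sz,1),'z',np.nanmedian(X[k][:,2]))
        except Exception as e: print(n,e)
```

```text
pos [0.5275 0.1702 0.3303] F [-0.2  0.   0. ] M [-0.01 -0.06 -0.03] w 46.6 0.0 t 49.9
panel_gear_mid 0.85 [244.6, 15.2, 310.2, 123.5] [0.4673 0.2718] 0.092 [125.   80.3] z 0.02518033522544361
panel_gear_mid 0.37 [245.9, 130.2, 307.3, 219.5] [0.4795 0.1376] 0.087 [127.1  79.4] z 0.025263083518104197
panel_bow_mid 0.62 [247.1, 130.7, 310.1, 221.9] [0.4794 0.1383] 0.091 [125.2  79.9] z 0.02525861202970766
```

All three panels present read within 1 mm of home, so I'm handing it in.

```bash
python3 -c "
from station import ctrl
print(ctrl.sign_off())"
```

```text
the job is handed in; nothing more can be done
None
```

The job is handed in, with no verdict returned: the bow, beads and gear panels are hung and locked (the bus panel was absent), the volume knob is at its off stop, the lock ring is at its locked mark, and nothing was knocked over.

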